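Set up the next batch on the glass grinder

TASK

First throw the feed lever on the gearbox out of the notch nearest the robot into the middle (neutral) notch. Then move the finished tumbler from the work bed to stand upright in the middle of the cork pad, and lay all the ground-glass bars from the rubber mat flat on the bed, square to the steel back stop with one end against it; after that lay the straightedge flat on the bed, flush along the front ends of all the bars so that they sit fully home against the stop. Last of all, throw the lever on into the far notch, the one marked with the brass stud, and leave the bowl, bottle and wrench alone.

Things in the scene. Friction and masses are not known exactly. Their poses are not given: they have to be found in the camera images.
- bed: fixed wooden work bed 200 x 280 mm, top face at z = 12 mm, with a steel back stop along its far edge (working face at x = +85 mm, 15 mm thick, top at z = 36 mm), no other walls. Origin: centre of the underside; x points to the stop, y along it. A bar home lies along x, its centre at x = +40 mm; places along y are free if the straightedge spans them all
- gearbox: fixed green gearbox of the grinder feed, 110 x 76 x 62 mm high. Origin: centre of the underside; the lever swings in its x-z plane towards +x. A steel quadrant with three notches stands beside the lever (at y = +20 mm, up to 82 mm from the pivot); a brass stud marks the far (+x) notch
- feed_lever (a joint): angle of the feed lever, rad: 0 in the notch nearest the robot (leaning 0.5 rad to the gearbox's -x), 0.5 in the middle notch (upright, neutral), 1.0 in the far notch with the brass stud (leaning 0.5 rad to +x). A sprung detent draws it to the nearest notch; a push of about 4 N at the grip moves it over
- feed_lever_grip (a point): centre of the lever's black grip, a cylinder of 26 mm diameter and 32 mm long lying along the gearbox's y; 120 mm from the pivot, on a 12 mm rod
- feed_lever_pivot (a point): the lever's pivot, 50 mm above the gearbox's underside; the lever turns about the gearbox's y axis
- stock_mat: fixed black rubber mat 240 x 200 x 3 mm on which the bars lie at the start. Origin: centre of the underside
- cork_pad: fixed cork pad 110 x 110 x 4 mm, where the tumbler goes. Origin: centre of the underside
- bar0: bar of pale ground glass, 90 mm (x) x 32 mm (y) x 25 mm high, about 180 g; two to four identical ones are present (None when absent). Origin: centre of the underside
- bar1: bar of pale ground glass, 90 mm (x) x 32 mm (y) x 25 mm high, about 180 g; two to four identical ones are present (None when absent). Origin: centre of the underside
- bar2: bar of pale ground glass, 90 mm (x) x 32 mm (y) x 25 mm high, about 180 g; two to four identical ones are present (None when absent). Origin: centre of the underside
- bar3: bar of pale ground glass, 90 mm (x) x 32 mm (y) x 25 mm high, about 180 g; two to four identical ones are present (None when absent). Origin: centre of the underside
- tumbler: finished pink glass tumbler, 60 mm diameter, 90 mm high, open at the top, wall 4 mm, 200 g; stands on the bed at the start. Origin: centre of the underside
- straightedge: aluminium straightedge 30 mm (x) x 220 mm (y) x 10 mm thick with an upright wooden grip block at its middle, 24 mm (x) x 30 mm (y), from 10 to 60 mm above the underside; 260 g. Origin: centre of the underside. Lies between the robot and the bed at the start
- bowl: bystander: pink glass bowl, 100 mm wide, 45 mm high. Origin: centre of the underside
- bottle: bystander: grey plastic bottle, 60 mm diameter, 160 mm high. Origin: centre of the underside
- wrench: bystander: steel wrench lying on the table. Origin: near its middle

How it is judged:
On the way, in this order (a step that is already met when the one before it is completed fails the run):
1. the lever rests in the middle notch (value of joint feed_lever between 0.38 and 0.62 rad and velocity of joint feed_lever between -0.2 and 0.2 rad/s), for 0.3 s.
2. with the lever in neutral, the tumbler stands on the cork pad and every bar lies on the bed, square to the back stop and within 18 mm of it (value of joint feed_lever between 0.38 and 0.62 rad and horizontal distance between tumbler and cork_pad below 0.035 m and z of tumbler in the frame of cork_pad between -0.001 and 0.01 m and angle between tumbler's own z axis and vertical below 0.1 rad and linear speed of each of tumbler, bar0, bar1, bar2, bar3 below 0.02 m/s and x of bar0 in the frame of bed between 0.022 and 0.046 m and y of bar0 in the frame of bed between -0.135 and 0.135 m and z of bar0 in the frame of bed between 0.009 and 0.016 m and angle between the x axis of each of bar0, bar1, bar2, bar3 and the x axis of bed, either way round below 0.2 rad and angle between each of bar0, bar1, bar2, bar3's own z axis and vertical below 0.08 rad and x of bar1 in the frame of bed between 0.022 and 0.046 m and y of bar1 in the frame of bed between -0.135 and 0.135 m and z of bar1 in the frame of bed between 0.009 and 0.016 m and x of bar2 in the frame of bed between 0.022 and 0.046 m and y of bar2 in the frame of bed between -0.135 and 0.135 m and z of bar2 in the frame of bed between 0.009 and 0.016 m and x of bar3 in the frame of bed between 0.022 and 0.046 m and y of bar3 in the frame of bed between -0.135 and 0.135 m and z of bar3 in the frame of bed between 0.009 and 0.016 m), for 0.2 s.
3. with the lever in neutral, the bars are home and the straightedge lies flush along their front ends (value of joint feed_lever between 0.38 and 0.62 rad and horizontal distance between tumbler and cork_pad below 0.035 m and z of tumbler in the frame of cork_pad between -0.001 and 0.01 m and angle between tumbler's own z axis and vertical below 0.1 rad and linear speed of each of tumbler, bar0, bar1, bar2, bar3, straightedge below 0.02 m/s and x of bar0 in the frame of bed between 0.0355 and 0.0435 m and y of bar0 in the frame of bed between -0.135 and 0.135 m and z of bar0 in the frame of bed between 0.009 and 0.016 m and angle between the x axis of each of bar0, bar1, bar2, bar3 and the x axis of bed, either way round below 0.07 rad and angle between each of bar0, bar1, bar2, bar3's own z axis and vertical below 0.08 rad and y of bar0 in the frame of straightedge between -0.118 and 0.118 m and x of bar1 in the frame of bed between 0.0355 and 0.0435 m and y of bar1 in the frame of bed between -0.135 and 0.135 m and z of bar1 in the frame of bed between 0.009 and 0.016 m and y of bar1 in the frame of straightedge between -0.118 and 0.118 m and x of bar2 in the frame of bed between 0.0355 and 0.0435 m and y of bar2 in the frame of bed between -0.135 and 0.135 m and z of bar2 in the frame of bed between 0.009 and 0.016 m and y of bar2 in the frame of straightedge between -0.118 and 0.118 m and x of bar3 in the frame of bed between 0.0355 and 0.0435 m and y of bar3 in the frame of bed between -0.135 and 0.135 m and z of bar3 in the frame of bed between 0.009 and 0.016 m and y of bar3 in the frame of straightedge between -0.118 and 0.118 m and x of straightedge in the frame of bed between -0.0255 and -0.0165 m and z of straightedge in the frame of bed between 0.009 and 0.016 m and angle between the y axis of straightedge and the y axis of bed, either way round below 0.035 rad and angle between straightedge's own z axis and vertical below 0.05 rad), for 0.3 s.
At the end, for the whole second after the job is handed in: Lever in the far notch (within 0.12 rad); tumbler upright, within 35 mm of the pad's centre; every bar flat on the bed, within 4.5 mm of the stop and square within 0.07 rad; straightedge flat, within 4.5 mm of flush on the bars' ends, parallel within 0.035 rad, spanning all (value of joint feed_lever between 0.88 and 1.12 rad and horizontal distance between tumbler and cork_pad below 0.035 m and z of tumbler in the frame of cork_pad between -0.001 and 0.01 m and angle between tumbler's own z axis and vertical below 0.1 rad and linear speed of each of tumbler, bar0, bar1, bar2, bar3, straightedge below 0.02 m/s and x of bar0 in the frame of bed between 0.0355 and 0.0435 m and y of bar0 in the frame of bed between -0.135 and 0.135 m and z of bar0 in the frame of bed between 0.009 and 0.016 m and angle between the x axis of each of bar0, bar1, bar2, bar3 and the x axis of bed, either way round below 0.07 rad and angle between each of bar0, bar1, bar2, bar3's own z axis and vertical below 0.08 rad and y of bar0 in the frame of straightedge between -0.118 and 0.118 m and x of bar1 in the frame of bed between 0.0355 and 0.0435 m and y of bar1 in the frame of bed between -0.135 and 0.135 m and z of bar1 in the frame of bed between 0.009 and 0.016 m and y of bar1 in the frame of straightedge between -0.118 and 0.118 m and x of bar2 in the frame of bed between 0.0355 and 0.0435 m and y of bar2 in the frame of bed between -0.135 and 0.135 m and z of bar2 in the frame of bed between 0.009 and 0.016 m and y of bar2 in the frame of straightedge between -0.118 and 0.118 m and x of bar3 in the frame of bed between 0.0355 and 0.0435 m and y of bar3 in the frame of bed between -0.135 and 0.135 m and z of bar3 in the frame of bed between 0.009 and 0.016 m and y of bar3 in the frame of straightedge between -0.118 and 0.118 m and x of straightedge in the frame of bed between -0.0255 and -0.0165 m and z of straightedge in the frame of bed between 0.009 and 0.016 m and angle between the y axis of straightedge and the y axis of bed, either way round below 0.035 rad and angle between straightedge's own z axis and vertical below 0.05 rad); the robot touches nothing.
It fails at once if the bowl is disturbed (moved over 30 mm) (distance of bowl from where it was at the start of the episode above 0.03 m).
It fails at once if the bottle is disturbed (moved over 30 mm) (distance of bottle from where it was at the start of the episode above 0.03 m).
It fails at once if the wrench is disturbed (moved over 30 mm) (distance of wrench from where it was at the start of the episode above 0.03 m).
It fails at once if the tumbler is tipped over (angle between tumbler's own z axis and vertical above 0.7 rad).
Of bar0, bar1, bar2, bar3 only 2 to 4 are there at a start; the rules pass over those that are not, and their reading is None.
At some moment in a run one of bar0, bar1, bar2, bar3, straightedge may be knocked a few centimetres aside while the robot is not near it.
It also fails if it takes over 210 s, if anything falls off the work surface, if the arm or the gripper's body presses on something with over 40 N, if the wrist force passes 120 N, or if a joint passes its speed limit or range.

ROBOT

A 6-joint arm with a two-finger parallel gripper is mounted at the origin on the work surface. World frame = base frame: x ahead of the robot, y to its left, z up, the work surface at z = 0. Lengths are in m, angles in rad, forces in N, time in s.
With the tool pointing down it reaches from about 0.25 to 0.775 m from the base axis. Payload 8.9 kg.
Tool frame: the origin (TCP) lies midway between the tips of the shut fingers; the grasp point (between the pads) lies 19 mm behind it (tcp_to_grasp is the distance from the TCP to the grasp point, in m); z points along the fingers, y is the direction in which the jaws open and shut (so a half turn about z gives the same grasp; the last joint's range is limited). The gripper opens to 85 mm and grips with 20 to 120 N. Pads are 22 mm wide; open, the fingers measure 114 mm over their backs; the gripper's body (76 mm by 85 mm) begins 54 mm behind the grasp point. The pads swing forward as they close: fully open they stand 13 mm farther back than shut.
Start: joints at [-1.329, 0.291, -0.153, 1.127, 0, 1.431], TCP at [0.195, -0.487, 0.231] pointing down, gripper open.
Joint ranges: [-2.52, 2.52], [-0.91, 1.74], [-1.3, 1.37], [-1.96, 2.02], [-1.52, 1.47], [-3.14, 3.14]. Speed limits (rad/s): [2.22, 2.22, 2.79, 3.14, 3.14, 3.14].

INTERFACE

Orientations are given as a rotation vector (axis times angle).
In Python, from workcell import read_state, capture, calibration, hand_in, tcp_to_grasp gives the robot as it stands.
- The arm moves only by the shell command python3 -m handwheel 'ROWS' [FORCE]. ROWS is JSON, a list that holds one entry, the list of rows, each a list of 7 numbers: the shift along the tool's x, y, z each as a share of 200 mm, from -1 to 1, then the turn, a rotation vector about the tool's x, y, z each as a share of 60 degrees, from -1 to 1, then the closure, from -1 (fully open) to 1 (shut). In form: [[[dx, dy, dz, wx, wy, wz, grip], ...]]. A call has 1 to 12 rows; each row shifts and turns the commanded pose from where the row before left it, along the tool's axes as they then stand; what a row does not reach is not made up. A row lasts 1/8 s, in which the tool goes at most 62.5 mm and 10.7 degrees, less where a joint would pass 70% of its speed; a pose out of reach is approached as far as the arm can. A call with a number of a shift or a turn outside -1 to 1 is refused whole. A call with a gripper value outside its range is refused whole. The fingers move at their own pace and stop on an object; FORCE is the grip in N (left out, the last holds). Time passes only in rows, so rows that do not move let the fingers close. It gives the time, the measured TCP pose, the force and the opening at its end, in the units of the state.
- read_state(): the state, without advancing time (a new reading comes with each control period).
- capture(name): name is "scene" or "side" or "wrist"; returns (picture, depth): 400x640x3 uint8, blue, green, red; 400x640 float32, m along the optical axis (not along the pixel's ray), 0 where there is no reading.
- calibration(name): a dict with "fovy" (degrees; the focal length in pixels is half the picture's height over the tangent of half this angle, whatever the lens; pixels are square), "cx", "cy" (the principal point, pixels), "k1" (the pictures are not rectified: a ray, as slopes to the right and down, at radius r is drawn at 1 + k1 r^2 times it, then the intrinsics apply), "position" and "rotation" of the camera in the world; the wrist camera has in their place "hand_eye" (4x4, takes a point from camera to tool coordinates, whose origin is the TCP and whose axes are the flange's). Camera axes: x right, y up, looking along -z (the intrinsics and any distortion apply to the point x, -y, -z); pixel columns grow to the right and rows downward; lengths in m; the calibration is good to about 2 mm. A picture is of the moment at which its call begins: read the wrist's pose just before it. calibration takes no time and is no camera call.
- hand_in(): hands the job in, once; it reports no verdict.
The state is a dict: "time_s": time; "qpos": joint angles; "joint_vel": joint speeds; "tau": joint torques, N m; "tcp_pos": TCP position; "eef_rot": TCP orientation; "ft_force": force on the tool from outside, world axes, zero at the start; "moment": the same for the moment, N m; "gripper_width": finger opening in m.
Only numpy, scipy, OpenCV 4.12 (cv2) and the standard library are available. Lean on these libraries where they do the work, as an engineer would, in place of code of your own. Each camera call takes 0.05 s, during which the arm holds its last target.

## Working session

There is one attempt and no reset: what is moved stays moved. The work goes in short steps, Python scripts to look and compute and a shell command to move; the robot and the scene stay as the last step left them, time stands still between calls to the robot, and variables do not carry over. Pictures are saved under pics/ and viewed, and the job is handed in when it is done.

```bash
ls; mkdir -p pics; cat > h.py <<'E'
import numpy as np, cv2
from workcell import *
from scipy.spatial.transform import Rotation as R
def cam(name, st=None):
    c=calibration(name)
    if 'hand_eye' in c:
        st=st or read_state(); T=np.eye(4);T[:3,:3]=R.from_rotvec(st['eef_rot']).as_matrix();T[:3,3]=st['tcp_pos']
        T=T@np.array(c['hand_eye'])
    else:
        T=np.eye(4); r=np.array(c['rotation'],float)
        T[:3,:3]=r if r.shape==(3,3) else R.from_rotvec(r).as_matrix() if r.shape==(3,) else None
        T[:3,3]=c['position']
    f=200/np.tan(np.radians(c['fovy'])/2)
    K=np.array([[f,0,c['cx']],[0,f,c['cy']],[0,0,1]]);return c,K,T
def undist(c,K,uv):
    uv=np.atleast_2d(np.array(uv,float)).reshape(-1,1,2)
    d=np.array([c['k1'],0,0,0.])
    return cv2.undistortPointsIter(uv,K,d,None,None,(3,100,1e-10)).reshape(-1,2)
def px2w(cm,uv,z=None,depth=None):
    c,K,T=cm; s=undist(c,K,uv)
    d=np.c_[s[:,0],-s[:,1],-np.ones(len(s))]
    if z is not None:
        w=d@T[:3,:3].T; t=(z-T[2,3])/w[:,2]; return T[:3,3]+w*t[:,None]
    return (d*np.asarray(depth)[:,None])@T[:3,:3].T+T[:3,3]
def cloud(cm,depth):
    v,u=np.mgrid[0:400,0:640]; uv=np.c_[u.ravel(),v.ravel()]
    return px2w(cm,uv,depth=depth.ravel()).reshape(400,640,3)
def w2px(cm,P):
    c,K,T=cm; p=(np.atleast_2d(P)-T[:3,3])@T[:3,:3]
    s=p[:,:2]*[1,-1]/(-p[:,2:]); r2=(s**2).sum(1,keepdims=True); s=s*(1+c['k1']*r2)
    return s*[K[0,0],K[1,1]]+[K[0,2],K[1,2]]
def shot(name,fn):
    st=read_state(); p,d=capture(name); cv2.imwrite('pics/'+fn+'.png',p); np.savez('pics/'+fn+'.npz',p=p,d=d)
    return cam(name,st),p,d
E
python3 - <<'E'
from h import *
print(read_state())
for n in ('scene','side','wrist'):
    print(n,calibration(n)); shot(n,n+'0')
E
```

```text
pics
{'time_s': 0.0, 'qpos': array([-1.32929014e+00,  2.91288450e-01, -1.54168117e-01,  1.12671572e+00,
       -1.38772480e-05,  1.43152375e+00]), 'joint_vel': array([-0.00012856,  0.00110772, -0.0017714 , -0.00274438, -0.00056223,
        0.00036604]), 'tau': array([ 2.32100083e-04, -5.37145042e+01,  3.31369758e+01,  1.58772944e-02,
       -2.13176886e-04, -5.72369416e-06]), 'tcp_pos': array([ 0.19501204, -0.48693111,  0.23071248]), 'eef_rot': array([-3.08347739e+00, -5.94259031e-01,  1.32145268e-04]), 'ft_force': array([-0.80979052,  0.1112238 , -0.28383322]), 'moment': array([ 0.03554917, -0.01909246, -0.03411044]), 'gripper_width': 0.0856368363835322}
scene {'fovy': 48.715339558386, 'cx': 321.6337767974468, 'cy': 200.7784015436966, 'k1': -0.08974110837472977, 'position': array([1.26099484, 0.30199478, 0.74450346]), 'rotation': array([0.58029915, 0.86608613, 1.84503686])}
side {'fovy': 43.80352476667251, 'cx': 327.0744869238643, 'cy': 198.29170284856218, 'k1': -0.08672285946598172, 'position': array([ 0.44249441, -1.07635265,  1.03381835]), 'rotation': array([ 0.88781836, -0.02773549, -0.11277619])}
wrist {'fovy': 65.86669397094606, 'cx': 321.4188023925769, 'cy': 198.38747679800616, 'k1': -0.01596864066523061, 'hand_eye': array([[-7.90132625e-04,  9.58818489e-01,  2.84018450e-01,
         7.15285887e-02],
       [ 9.99999681e-01,  7.23220411e-04,  3.40454189e-04,
        -1.18275962e-04],
       [ 1.21025831e-04,  2.84018628e-01, -9.58818755e-01,
        -1.41852192e-01],
       [ 0.00000000e+00,  0.00000000e+00,  0.00000000e+00,
         1.00000000e+00]])}
```

View pics/scene0.png

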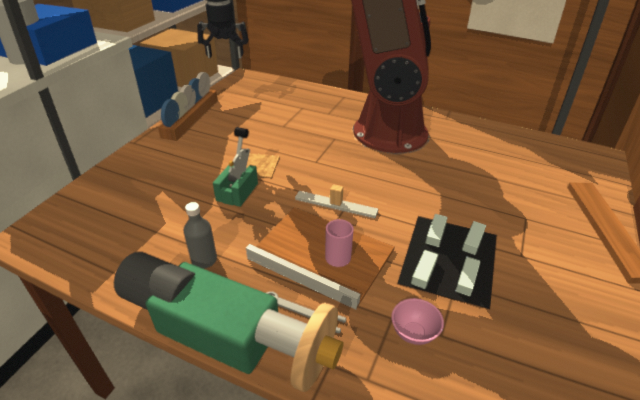

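View pics/side0.png

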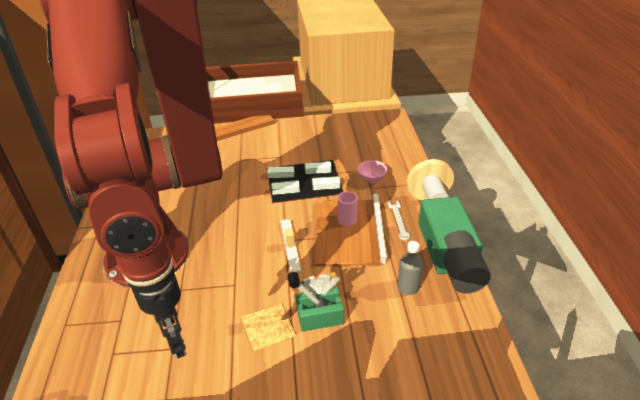

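View pics/wrist0.png

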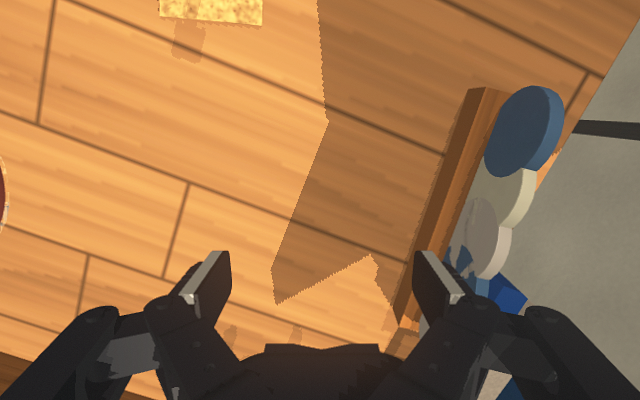

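```bash
python3 - <<'E'
from h import *
# ortho from clouds; x up to 0.2..0.9, y -0.5..0.4; 1.2 px/mm -> top-down: rows = x decreasing, cols = y decreasing
S=800
outs=[]
for n in ('scene','side'):
    z=np.load(f'pics/{n}0.npz'); cm=cam(n); C=cloud(cm,z['d']).reshape(-1,3); p=z['p'].reshape(-1,3)
    np.save(f'pics/{n}0_C.npy',C)
    ok=(z['d'].ravel()>0)
    # orthorectify at z=0.0 
    xs,ys=np.meshgrid(np.linspace(0.8,0.1,560),np.linspace(0.40,-0.40,640),indexing='ij')
    uv=w2px(cm,np.c_[xs.ravel(),ys.ravel(),np.full(xs.size,0.012)]).reshape(560,640,2).astype(np.float32)
    o=cv2.remap(z['p'],uv[...,0],uv[...,1],cv2.INTER_LINEAR)
    for k in range(1,7): cv2.putText(o,f'{0.8-k*0.1:.1f}',(0,k*80),0,.4,(255,255,255)); cv2.line(o,(0,k*80),(8,k*80),(255,255,255))
    for k in range(0,8): cv2.putText(o,f'{0.4-k*0.1:.1f}',(k*80,555),0,.4,(255,255,255)); cv2.line(o,(k*80,560),(k*80,550),(255,255,255))
    cv2.imwrite(f'pics/ortho_{n}0.png',o)
E
```

```text
(no output)
```

View pics/ortho_scene0.png

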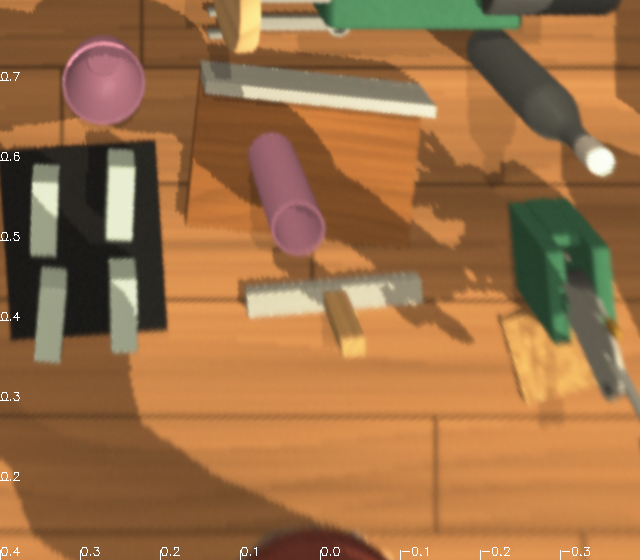

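View pics/ortho_side0.png

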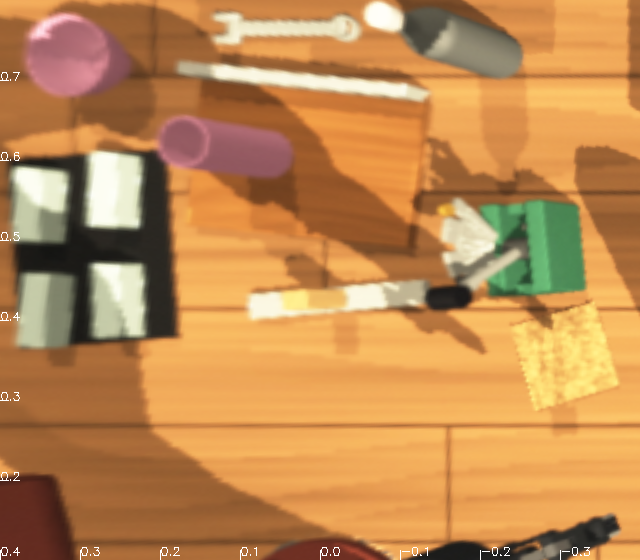

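```bash
python3 - <<'E'
from h import *
for n in ('scene','side'):
    z=np.load(f'pics/{n}0.npz'); C=np.load(f'pics/{n}0_C.npy'); ok=z['d'].ravel()>0
    def reg(x0,x1,y0,y1,z0,z1):
        m=ok&(C[:,0]>x0)&(C[:,0]<x1)&(C[:,1]>y0)&(C[:,1]<y1)&(C[:,2]>z0)&(C[:,2]<z1); return C[m],z['p'].reshape(-1,3)[m]
    def rect(P): 
        r=cv2.minAreaRect(P[:,:2].astype(np.float32)*1000); return [np.round(x,1) for x in r]
    print(n)
    T,_=reg(.2,.4,-.2,.1,-.05,.05); print('table z',np.median(T[:,2]))
    for nm,b in dict(bars=(.3,.65,.15,.42,.015,.04),stop=(.55,.75,-.16,.2,.028,.042),grip=(.3,.6,-.4,-.1,.125,.2),gear=(.35,.6,-.4,-.15,.055,.068),tumb=(.45,.65,-.05,.15,.09,.11),strt=(.35,.5,-.15,.15,.005,.014),strtblk=(.35,.5,-.1,.1,.05,.07)).items():
        P,col=reg(*b)
        if nm=='bars':
            g=cv2.kmeans(P[:,:2].astype(np.float32),4,None,(3,100,1e-5),10,cv2.KMEANS_PP_CENTERS)[1].ravel()
            for k in range(4): print('bar',(g==k).sum(),rect(P[g==k]),np.median(P[g==k][:,2]))
        elif len(P): print(nm,len(P),rect(P),P.min(0).round(3),P.max(0).round(3),np.median(P,0).round(3))
E
```

```text
scene
table z 0.0018020898858294165
bar 499 [array([563.9, 210.1]), array([ 95., 119.]), np.float64(1.9)] 0.02807748354376094
bar 390 [array([413.4, 337.4]), array([32.1, 94.2]), np.float64(86.2)] 0.02822096278757452
bar 376 [array([425.3, 245.9]), array([95.5, 32.6]), np.float64(1.1)] 0.02859416639146145
bar 506 [array([543.5, 344.6]), array([32.1, 91.8]), np.float64(88.2)] 0.028459945252987895
stop 1106 [array([647.6,  13.9]), array([281. , 117.1]), np.float64(84.1)] [ 0.596 -0.131  0.028] [0.72  0.149 0.042] [0.697 0.036 0.036]
grip 233 [array([ 478.3, -277.8]), array([119.6,  34.3]), np.float64(13.8)] [ 0.417 -0.305  0.125] [ 0.534 -0.255  0.171] [ 0.441 -0.281  0.15 ]
gear 468 [array([ 488. , -283.3]), array([113.1,  77. ]), np.float64(5.9)] [ 0.428 -0.323  0.055] [ 0.547 -0.242  0.068] [ 0.5   -0.265  0.063]
tumb 312 [array([607.4,  61.9]), array([59.3, 58.2]), np.float64(20.8)] [0.577 0.031 0.09 ] [0.638 0.091 0.106] [0.61  0.062 0.099]
strt 720 [array([4.268e+02, 3.000e-01]), array([144.9, 293.6]), np.float64(1.1)] [ 0.353 -0.145  0.005] [0.5   0.147 0.014] [ 0.43  -0.011  0.
[... 690 characters left out ...]
ip 261 [array([ 476.1, -280.5]), array([121.3,  36.9]), np.float64(13.2)] [ 0.418 -0.308  0.125] [ 0.534 -0.259  0.171] [ 0.437 -0.29   0.157]
gear 673 [array([ 488.8, -285.3]), array([110.1,  79.6]), np.float64(5.1)] [ 0.432 -0.328  0.055] [ 0.546 -0.241  0.068] [ 0.49  -0.304  0.062]
tumb 147 [array([607.7,  58.3]), array([62.3, 56.9]), np.float64(79.7)] [0.579 0.026 0.09 ] [0.637 0.09  0.106] [0.607 0.054 0.098]
strt 431 [array([411.4,  -0.8]), array([153.6, 264.6]), np.float64(10.2)] [ 0.351 -0.132  0.005] [0.5   0.143 0.014] [ 0.429 -0.065  0.009]
strtblk 73 [array([426.7, -21.3]), array([23.5, 35.2]), np.float64(6.9)] [ 0.415 -0.039  0.052] [ 0.438 -0.002  0.066] [ 0.427 -0.024  0.058]
```

```bash
python3 - <<'E'
import cv2
a=cv2.imread('pics/scene0.png')[110:270,150:390];b=cv2.imread('pics/side0.png')[200:360,220:460]
cv2.imwrite('pics/crop0.png',cv2.hconcat([cv2.resize(a,None,fx=1.65,fy=3.3*0+1.65),cv2.resize(b,None,fx=1.65,fy=1.65)]))
E
```

```text
(no output)
```

View pics/crop0.png

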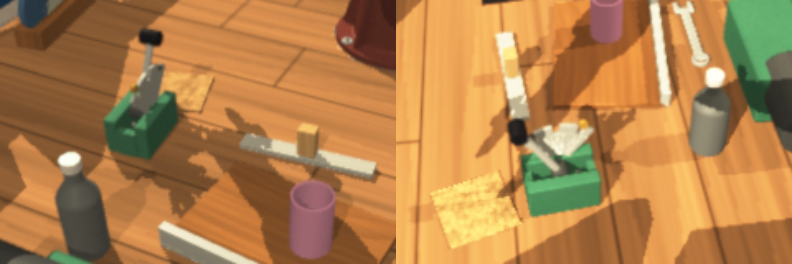

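```bash
cat >> h.py <<'E'
def plan(x,y,z,yaw_deg,turn_first=False):
    st=read_state(); M=R.from_rotvec(st['eef_rot']).as_matrix(); p=st['tcp_pos']
    a=np.radians(yaw_deg); G=np.array([[np.cos(a),np.sin(a),0],[np.sin(a),-np.cos(a),0],[0,0,-1]])
    rv=R.from_matrix(M.T@G).as_rotvec(); d=np.array([x,y,z])-p
    print('t',round(st['time_s'],2),'pos',p.round(4),'yaw',np.degrees(np.arctan2(M[1,0],M[0,0])).round(2),'q',st['qpos'].round(2),'F',st['ft_force'].round(1),'w',round(st['gripper_width'],4))
    print(' shift share (before turn)',((M.T@d)/.2).round(4),' (after turn)',((G.T@d)/.2).round(4),' turn share',(np.degrees(rv)/60).round(4),'|d|mm',(1000*np.linalg.norm(d)).round(1))
E
python3 -m handwheel '[[[0.2436,-0.0798,0,0,0,0,-1],[0.2436,-0.0798,0,0,0,0,-1],[0.2436,-0.0798,0,0,0,0,-1],[0.2436,-0.0798,0,0,0,0,-1],[0.2436,-0.0798,0,0,0,0,-1],[0.2436,-0.0798,0,0,0,0,-1]]]' 40
python3 -m handwheel '[[[0,0,0,0,0,-0.1755,-0.3],[0,0,0,0,0,-0.1755,-0.3],[0,0,0,0,0,-0.1755,-0.3],[0,0,0,0,0,-0.1755,-0.3],[0,0,0,0,0,-0.1755,-0.3],[0,0,0,0,0,-0.1755,-0.3],[0,0,0,0,0,-0.1755,-0.3],[0,0,0,0,0,0,-0.3],[0,0,0,0,0,0,-0.3]]]'
python3 -c "
from h import *
plan(.431,-.2895,.231,95.5); shot('wrist','w1')"
```

```text
time_s: 0.9
tcp_pos: [0.432, -0.2885, 0.2312]
eef_rot: [-3.085, -0.594, 0.0]
ft_force: [0.5, -1.2, -0.5]
gripper_width: 0.0859
time_s: 2.02
tcp_pos: [0.4309, -0.2898, 0.2312]
eef_rot: [-2.116, -2.321, 0.0]
ft_force: [0.2, 0.2, -0.1]
gripper_width: 0.0553
t 2.02 pos [ 0.4309 -0.2898  0.2312] yaw 95.29 q [-0.73  0.28 -0.17  1.12 -0.    0.75] F [ 0.2  0.2 -0.1] w 0.0553
 shift share (before turn) [0.0014 0.0009 0.0011]  (after turn) [0.0014 0.0009 0.0011]  turn share [-0.0001 -0.0002 -0.0035] |d|mm 0.4
```

View pics/w1.png

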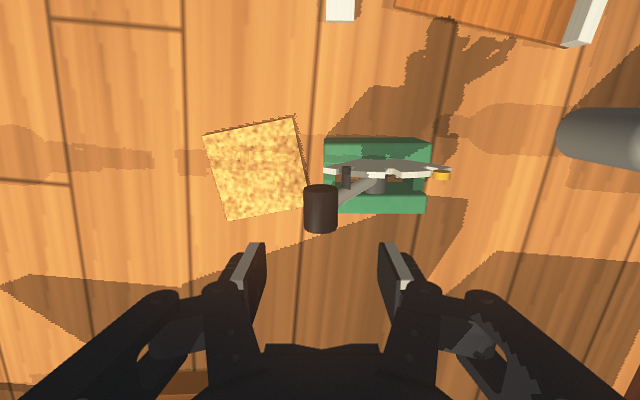

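```bash
python3 - <<'E'
from h import *
z=np.load('pics/w1.npz'); cm=cam('wrist'); C=cloud(cm,z['d']).reshape(-1,3); ok=z['d'].ravel()>0; p=z['p'].reshape(-1,3)
def reg(x0,x1,y0,y1,z0,z1):
    m=ok&(C[:,0]>x0)&(C[:,0]<x1)&(C[:,1]>y0)&(C[:,1]<y1)&(C[:,2]>z0)&(C[:,2]<z1); return C[m]
def rect(P): return [np.round(x,1) for x in cv2.minAreaRect(P[:,:2].astype(np.float32)*1000)]
P=reg(.39,.47,-.34,-.24,.14,.18); print('grip',rect(P),P[:,2].max(),len(P))
P=reg(.41,.57,-.36,-.2,.058,.066); print('gear',rect(P))
hsv=cv2.cvtColor(z['p'],cv2.COLOR_BGR2HSV)
# cork by quad corners
q=np.array([[203,133],[295,116],[311,203],[229,220]]); W=px2w(cm,q,z=.004); print(W.round(4),W.mean(0), np.linalg.norm(np.diff(W,axis=0),axis=1))
E
```

```text
grip [array([ 430.2, -289.5]), array([27.4, 32. ]), np.float64(5.6)] 0.16871834479390774 1635
gear [array([ 487.2, -284.1]), array([109.4,  75.6]), np.float64(5.4)]
[[ 0.2874 -0.2598  0.004 ]
 [ 0.3939 -0.2307  0.004 ]
 [ 0.4211 -0.3341  0.004 ]
 [ 0.3188 -0.3664  0.004 ]] [ 0.3553261  -0.29775354  0.004     ] [0.1104123  0.10687188 0.10721578]
```

```bash

python3 -m handwheel '[[[0,0,0.152,0,0,0,-0.3],[0,0,0.152,0,0,0,-0.3],[0,0,0.152,0,0,0,-0.3],[0,0,0,0,0,0,0.2],[0,0,0,0,0,0,0.2],[0,0,0,0,0,0,0.2]]]'
python3 -m handwheel '[[[0,0.0445,-0.022,0,0,0,0.2],[0,0.047,-0.018,0,0,0,0.2],[0,0.048,-0.0145,0,0,0,0.2],[0,0.0485,-0.01,0,0,0,0.2],[0,0.05,-0.0065,0,0,0,0.2],[0,0.05,-0.002,0,0,0,0.2],[0,0,0,0,0,0,0.2]]]'
python3 -m handwheel '[[[0,0,0,0,0,0,-0.3],[0,0,0,0,0,0,-0.3],[0,0,0,0,0,0,-0.3],[0,0,-0.2,0,0,0,-0.3],[0,0,-0.25,0,0,0,-1],[0,0,0,0,0,0,-1]]]'
python3 -c "
from h import *
plan(.4875,-.284,.231,95.5); shot('wrist','w2')"
```

```text
time_s: 2.82
tcp_pos: [0.4316, -0.2905, 0.1414]
eef_rot: [2.111, 2.324, 0.0]
ft_force: [0.2, 0.8, -0.5]
gripper_width: 0.0343
time_s: 3.7
tcp_pos: [0.4891, -0.2841, 0.1545]
eef_rot: [2.111, 2.327, 0.0]
ft_force: [0.1, -0.2, 0.3]
gripper_width: 0.0342
time_s: 4.45
tcp_pos: [0.4899, -0.2857, 0.2486]
eef_rot: [2.107, 2.321, 0.001]
ft_force: [0.5, 0.1, 0.4]
gripper_width: 0.0854
t 4.45 pos [ 0.4899 -0.2857  0.2486] yaw 95.52 q [-0.66  0.36 -0.01  1.19 -0.    0.82] F [0.5 0.1 0.4] w 0.0854
 shift share (before turn) [ 0.01   -0.0114  0.0876]  (after turn) [ 0.0095 -0.011   0.0878]  turn share [0.0048 0.0045 0.0003] |d|mm 17.8
```

View pics/w2.png

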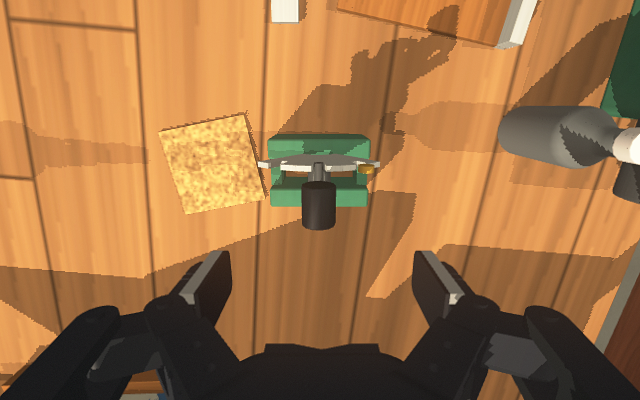

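```bash

python3 -m handwheel '[[[0,0,-0.15,0,0,-0.176,-1],[0,0,-0.15,0,0,-0.176,-1],[0,0,0,0,0,-0.176,-1],[0,0,0,0,0,-0.176,-1],[0,0,0,0,0,-0.176,-1],[0,0,0,0,0,-0.176,-1],[0,0,0,0,0,-0.176,-1],[0,0,0,0,0,-0.176,-1],[0,0,0,0,0,0,-1]]]'
python3 -c "
from h import *
plan(.53,.05,.33,180)"
```

```text
time_s: 5.62
tcp_pos: [0.4878, -0.284, 0.3034]
eef_rot: [-0.002, -3.14, -0.002]
ft_force: [0.6, 0.7, 0.1]
gripper_width: 0.0854
t 5.62 pos [ 0.4878 -0.284   0.3034] yaw 179.93 q [-0.66  0.34  0.11  1.34  0.   -0.66] F [0.6 0.7 0.1] w 0.0854
 shift share (before turn) [-0.2088  1.6705 -0.1311]  (after turn) [-0.2111  1.6701 -0.133 ]  turn share [ 0.0012 -0.0016 -0.0012] |d|mm 337.7
```

```bash

python3 -m handwheel '[[[-0.035,0.278,-0.022,0,0,0,-1],[-0.035,0.278,-0.022,0,0,0,-1],[-0.035,0.278,-0.022,0,0,0,-1],[-0.035,0.278,-0.022,0,0,0,-1],[-0.035,0.278,-0.022,0,0,0,-1],[-0.035,0.278,-0.022,0,0,0,-1],[0,0,0,0,0,0,-1],[0,0,0,0,0,0,-1]]]'
cat > m.py <<'E'
from h import *
import sys
def load(fn,name='wrist'):
    cm,p,d=shot(name,fn); C=cloud(cm,d).reshape(-1,3); ok=d.ravel()>0
    def reg(x0,x1,y0,y1,z0,z1,col=None):
        m=ok&(C[:,0]>x0)&(C[:,0]<x1)&(C[:,1]>y0)&(C[:,1]<y1)&(C[:,2]>z0)&(C[:,2]<z1)
        if col is not None: m&=col.ravel()
        return C[m]
    return cm,p,d,reg
def rect(P):
    r=cv2.minAreaRect(P[:,:2].astype(np.float32)*1000); c,s,a=r
    return np.round(c,1),np.round(s,1),round(a,2),len(P)
E
python3 - <<'E'
from m import *
plan(.53,.05,.33,180)
cm,p,d,reg=load('w3')
P=reg(.5,.75,-.05,.15,.085,.115);print('tumb',rect(P))
P=reg(.5,.75,-.2,.2,.030,.04);print('stop',rect(P))
P=reg(.35,.48,-.2,.2,.045,.07);print('blk',rect(P))
E
```

```text
time_s: 6.62
tcp_pos: [0.53, 0.0491, 0.3305]
eef_rot: [-0.003, -3.141, 0.001]
ft_force: [0.1, 0.5, 0.4]
gripper_width: 0.0854
t 6.62 pos [0.53   0.0491 0.3305] yaw 179.89 q [-0.04  0.27  0.08  1.38 -0.   -0.04] F [0.1 0.5 0.4] w 0.0854
 shift share (before turn) [-0.0002  0.0043  0.0024]  (after turn) [-0.0002  0.0043  0.0024]  turn share [-0.0004 -0.001  -0.0019] |d|mm 1.0
tumb (array([606.2,  61.6]), array([58.7, 58.7]), 1.2, 736)
stop (array([652.1, -27.2]), array([143. , 349.4]), 2.22, 1745)
blk (array([424.8, -18.5]), array([24.2, 30.4]), 4.92, 504)
```

View pics/w3.png

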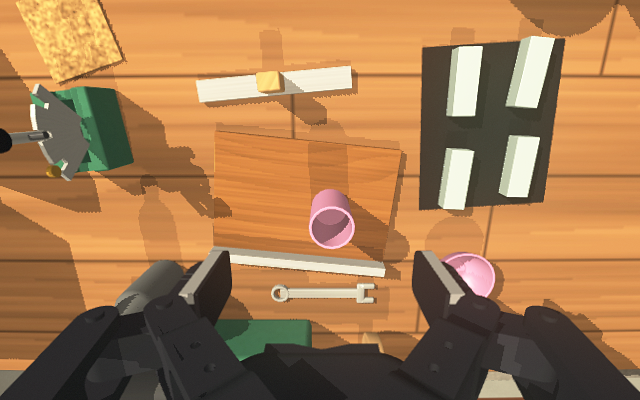

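```bash
cat > bed.py <<'E'
from m import *
def white(p,s=70,v=140):
    h=cv2.cvtColor(p,cv2.COLOR_BGR2HSV); return (h[...,1]<s)&(h[...,2]>v)
E
python3 - <<'E'
from bed import *
zz=np.load('pics/w3.npz');p,d=zz['p'],zz['d'];cm=cam('wrist');C=cloud(cm,d);ok=d>0
w=white(p)
m=w&ok&(C[...,0]>.6)&(C[...,0]<.74)&(C[...,1]>-.16)&(C[...,1]<.18)&(C[...,2]>.031)&(C[...,2]<.042)
print('stop',rect(C[m]))
for nm,b in dict(A=(.36,.48,.2,.29),B=(.36,.48,.29,.4),Cc=(.5,.62,.2,.295),D=(.48,.62,.3,.4)).items():
    m=ok&(C[...,0]>b[0])&(C[...,0]<b[1])&(C[...,1]>b[2])&(C[...,1]<b[3])&(C[...,2]>.024)&(C[...,2]<.033)
    print(nm,rect(C[m]))
# straightedge top
m=w&ok&(C[...,0]>.36)&(C[...,0]<.48)&(C[...,1]>-.2)&(C[...,1]<.15)&(C[...,2]>.006)&(C[...,2]<.014); print('se',rect(C[m]))
q=np.array([[216,131],[401,150]]);W=px2w(cm,q,z=.012);print(W.round(4))
def f(c): return cv2.cornerSubPix(cv2.cvtColor(p,6),np.float32(c).reshape(-1,1,2),(4,4),(-1,-1),(3,50,.01)).reshape(-1,2)
print(f(q), px2w(cm,f(q),z=.012).round(4))
E
```

```text
stop (array([695.2,   9.9]), array([278.5,  16.7]), 84.01, 1473)
A (array([423.6, 246.3]), array([88.9, 33.1]), 0.35, 1692)
B (array([412.3, 337. ]), array([35.2, 90.4]), 85.02, 1720)
Cc (array([561.7, 250.9]), array([32.1, 90. ]), 87.98, 1251)
D (array([542.6, 344.5]), array([33.3, 90.9]), 87.87, 1334)
se (array([425.1, -19.2]), array([ 30. , 219.6]), 4.71, 2883)
[[ 0.49   -0.106   0.012 ]
 [ 0.5187  0.1668  0.012 ]]
[[215.20068 130.32155]
 [401.7544  151.06767]] [[ 0.489  -0.107   0.012 ]
 [ 0.5203  0.1681  0.012 ]]
```

```bash

python3 -m handwheel '[[[-0.19,0.031,0,0,0,0,-1],[-0.19,0.031,0,0,0,0,-1],[0,0,0.28,0,0,0,-1],[0,0,0.28,0,0,0,-1],[0,0,0.28,0,0,0,-1],[0,0,0.28,0,0,0,-1],[0,0,0.14,0,0,0,-1],[0,0,0.14,0,0,0,-1],[0,0,0,0,0,0,-1]]]' 30
python3 -m handwheel '[[[0,0,0,0,0,0,0.4],[0,0,0,0,0,0,0.4],[0,0,0,0,0,0,0.4],[0,0,0,0,0,0,0.4],[0,0,0,0,0,0,0.4]]]' 30
python3 -c "
from h import *
plan(.356,-.2985,.042,180); shot('wrist','w4')"
```

```text
time_s: 7.8
tcp_pos: [0.6043, 0.0601, 0.0491]
eef_rot: [-0.005, -3.137, 0.0]
ft_force: [-1.0, 0.5, 0.2]
gripper_width: 0.0854
time_s: 8.43
tcp_pos: [0.6073, 0.0613, 0.0527]
eef_rot: [0.0, 3.139, -0.002]
ft_force: [-0.6, -0.6, 7.2]
gripper_width: 0.0595
t 8.43 pos [0.6073 0.0613 0.0527] yaw 179.99 q [-0.02  0.59 -0.17  0.8  -0.   -0.02] F [-0.6 -0.6  7.2] w 0.0595
 shift share (before turn) [ 1.2565 -1.7992  0.0518]  (after turn) [ 1.2566 -1.7991  0.0533]  turn share [-0.001   0.0025 -0.0001] |d|mm 439.0
```

View pics/w4.png

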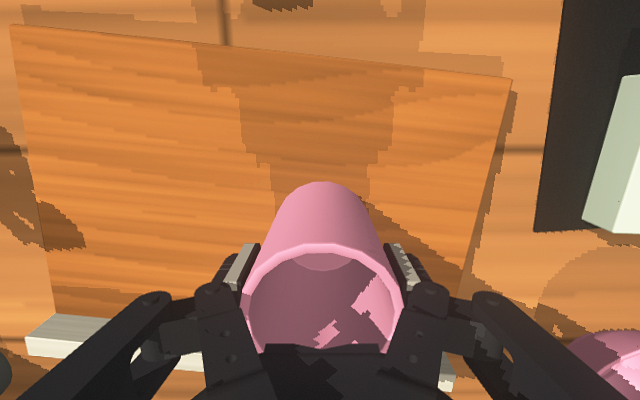

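```bash

python3 -m handwheel '[[[0,0,-0.1,0,0,0,0.4],[0,0,-0.3,0,0,0,0.4],[0,0,-0.3,0,0,0,0.4],[0.157,-0.225,0,0,0,0,0.4],[0.157,-0.225,0,0,0,0,0.4],[0.157,-0.225,0,0,0,0,0.4],[0.157,-0.225,0,0,0,0,0.4],[0.157,-0.225,0,0,0,0,0.4],[0.157,-0.225,0,0,0,0,0.4],[0.157,-0.225,0,0,0,0,0.4],[0.157,-0.225,0,0,0,0,0.4],[0,0,0,0,0,0,0.4]]]'
python3 -c "
from h import *
plan(.356,-.2985,.0465,180); shot('wrist','w5')"
```

```text
time_s: 9.98
tcp_pos: [0.3533, -0.3011, 0.1915]
eef_rot: [0.008, 3.141, -0.002]
ft_force: [0.4, 0.9, -1.4]
gripper_width: 0.0597
t 9.97 pos [ 0.3533 -0.3011  0.1915] yaw 179.72 q [-0.86  0.2  -0.38  0.99 -0.   -0.86] F [ 0.4  0.9 -1.4] w 0.0597
 shift share (before turn) [-0.0134  0.0139  0.7252]  (after turn) [-0.0136  0.0129  0.7252]  turn share [-0.0013  0.0003 -0.0047] |d|mm 145.1
```

View pics/w5.png

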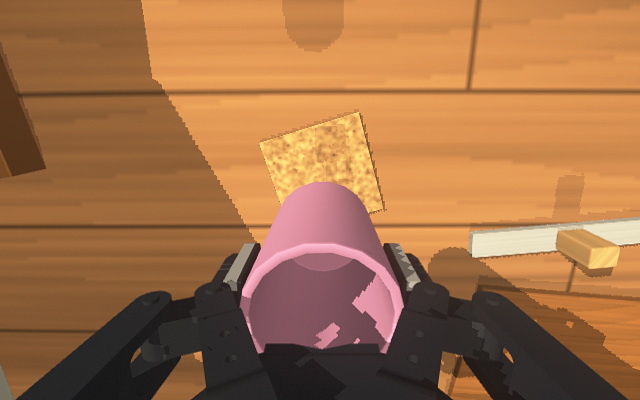

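```bash

python3 -m handwheel '[[[0,0,0.22,0,0,0,0.4],[0,0,0.22,0,0,0,0.4],[0,0,0.16,0,0,0,0.4],[0,0,0.06,0,0,0,0.4],[0,0,0,0,0,0,0.4],[0,0,0,0,0,0,0.4]]]'
python3 -c "
from h import *
plan(.356,-.2985,.0455,180)"
```

```text
time_s: 10.78
tcp_pos: [0.3559, -0.2989, 0.0603]
eef_rot: [-0.001, 3.14, -0.002]
ft_force: [-0.1, -0.4, -2.3]
gripper_width: 0.0597
t 10.78 pos [ 0.3559 -0.2989  0.0603] yaw -179.96 q [-0.86  0.36 -0.57  0.64  0.   -0.86] F [-0.1 -0.4 -2.3] w 0.0597
 shift share (before turn) [-0.0002  0.0019  0.074 ]  (after turn) [-0.0003  0.0018  0.074 ]  turn share [-0.0014  0.0013  0.0006] |d|mm 14.8
```

```bash

python3 -m handwheel '[[[0,0,0.05,0,0,0,0.4],[0,0,0.024,0,0,0,0.4],[0,0,0,0,0,0,0.4],[0,0,0,0,0,0,0.4]]]'
python3 -m handwheel '[[[0,0,0.006,0,0,0,0.4],[0,0,0,0,0,0,0.4],[0,0,0,0,0,0,-1],[0,0,0,0,0,0,-1],[0,0,0,0,0,0,-1],[0,0,0,0,0,0,-1]]]'
```

```text
time_s: 11.28
tcp_pos: [0.355, -0.2981, 0.0443]
eef_rot: [0.0, -3.142, -0.001]
ft_force: [-1.2, 1.1, 1.1]
gripper_width: 0.0596
time_s: 12.02
tcp_pos: [0.355, -0.2983, 0.043]
eef_rot: [0.0, -3.141, -0.0]
ft_force: [0.0, -0.4, -0.4]
gripper_width: 0.0853
```

```bash

python3 -m handwheel '[[[0,0,-0.259,0,0,0,-1],[0,0,-0.259,0,0,0,-1],[0,0,-0.259,0,0,0,-1],[0,0,-0.259,0,0,0,-1],[-0.073,0.298,0,0,0,0,-1],[-0.073,0.298,0,0,0,0,-1],[-0.073,0.298,0,0,0,0,-1],[-0.073,0.298,0,0,0,0,-1],[-0.073,0.298,0,0,0,0,-1],[-0.073,0.298,0,0,0,0,-1],[-0.073,0.298,0,0,0,0,-1],[-0.073,0.298,0,0,0,0,-1]]]'
python3 -m handwheel '[[[-0.073,0.298,0,0,0,0,-1],[-0.073,0.298,0,0,0,0,-1],[0,0,0,0,0,0,-1],[0,0,0,0,0,0,-1]]]'
cat > bars.py <<'E'
from bed import *
def findbars(C,ok,p,zt,tol=.006,xr=(.3,.68),yr=(-.2,.45)):
    m=(ok&(np.abs(C[...,2]-zt)<tol)&(C[...,0]>xr[0])&(C[...,0]<xr[1])&(C[...,1]>yr[0])&(C[...,1]<yr[1])).astype(np.uint8)
    m=cv2.erode(m,np.ones((2,2),np.uint8))
    n,l,s,c=cv2.connectedComponentsWithStats(m)
    out=[]
    for k in range(1,n):
        if s[k,4]<300: continue
        P=C[l==k]; c_,s_,a=cv2.minAreaRect(P[:,:2].astype(np.float32)*1000)
        if s_[0]<s_[1]: a-=90; s_=s_[::-1]
        a=(a+90)%180-90
        v=np.linalg.svd(P[:,:2]-P[:,:2].mean(0),full_matrices=False)[2][0]; pa=np.degrees(np.arctan2(v[1],v[0])); pa=(pa+90)%180-90
        print('bar',np.round(c_,1),'mean',(P[:,:2].mean(0)*1000).round(1),np.round(s_,1),'ang',round(a,1),'pca',pa.round(1),s[k,4],'z',np.median(P[:,2]).round(4))
E
python3 - <<'E'
from bars import *
plan(.5,.29,.25,180)
cm,p,d,reg=load('w6'); C=cloud(cm,d); findbars(C,d>0,p,.028)
cm,p,d,reg=load('side1','side'); P=reg(.28,.42,-.38,-.22,.07,.11); print(rect(P))
E
```

```text
time_s: 13.52
tcp_pos: [0.472, 0.1806, 0.2504]
eef_rot: [-0.001, 3.141, -0.0]
ft_force: [1.1, -0.7, -0.4]
gripper_width: 0.0852
time_s: 14.02
tcp_pos: [0.5006, 0.2975, 0.2498]
eef_rot: [0.001, -3.141, 0.001]
ft_force: [0.1, -0.6, 0.4]
gripper_width: 0.0854
t 14.03 pos [0.5006 0.2975 0.2498] yaw -179.95 q [ 0.41  0.39  0.04  1.22 -0.    0.41] F [ 0.1 -0.6  0.4] w 0.0854
 shift share (before turn) [ 0.0028 -0.0376 -0.0009]  (after turn) [ 0.0028 -0.0376 -0.001 ]  turn share [-0.0007 -0.0009  0.0008] |d|mm 7.5
bar [411.8 338.2] mean [410.5 338.2] [89.3 31.2] ang -4.9 pca -4.8 2258 z 0.0272
bar [424. 248.] mean [422.6 248.2] [88.5 30.8] ang 1.2 pca 1.3 2224 z 0.0272
bar [542.3 345.7] mean [540.4 345.6] [89.6 31.2] ang -1.3 pca -1.2 1685 z 0.0273
bar [561.5 252.6] mean [559.6 252.6] [89.8 30.3] ang -2.6 pca -2.9 1616 z 0.0273
(array([ 355.7, -299.4]), array([61.9, 59.9]), 77.61, 383)
```

View pics/w6.png

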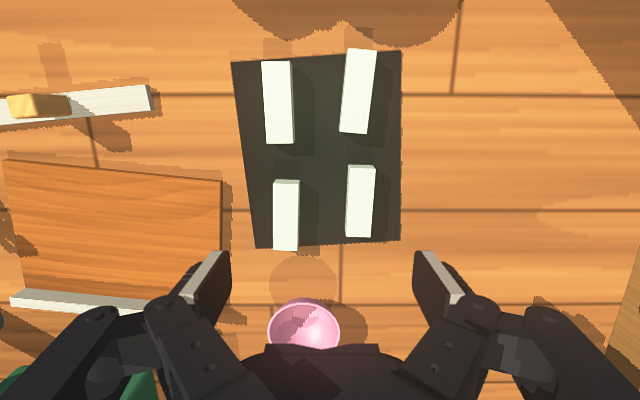

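View pics/side1.png

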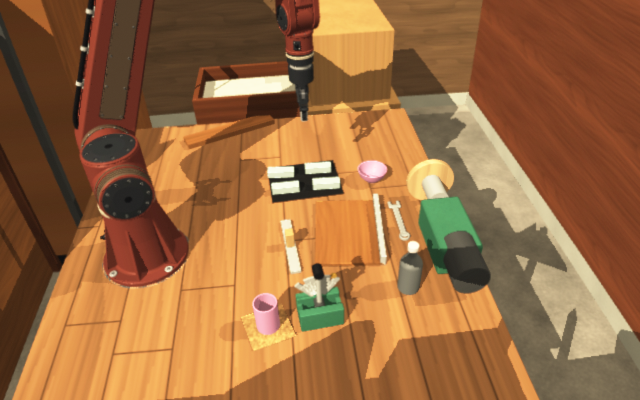

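```bash

python3 -m handwheel '[[[-0.152,-0.112,0,0,0,0.045,-0.5],[-0.152,-0.112,0,0,0,0,-0.5],[0,0,0.28,0,0,0,-0.5],[0,0,0.28,0,0,0,-0.5],[0,0,0.28,0,0,0,-0.5],[0,0,0.28,0,0,0,-0.5],[0,0,0.06,0,0,0,-0.5],[0,0,0,0,0,0,-0.5],[0,0,0,0,0,0,-0.5]]]' 40
python3 -c "
from h import *
plan(.5615,.2525,.006,177.3); shot('wrist','w7')"
```

```text
time_s: 15.25
tcp_pos: [0.5626, 0.2518, 0.0169]
eef_rot: [0.074, 3.137, 0.002]
ft_force: [0.7, -0.5, 0.3]
gripper_width: 0.0641
t 15.25 pos [0.5626 0.2518 0.0169] yaw 177.29 q [ 0.3   0.65 -0.19  0.73 -0.    0.35] F [ 0.7 -0.5  0.3] w 0.0641
 shift share (before turn) [0.0057 0.0031 0.0545]  (after turn) [0.0055 0.0032 0.0545]  turn share [ 0.0013  0.0035 -0.0002] |d|mm 11.0
```

View pics/w7.png

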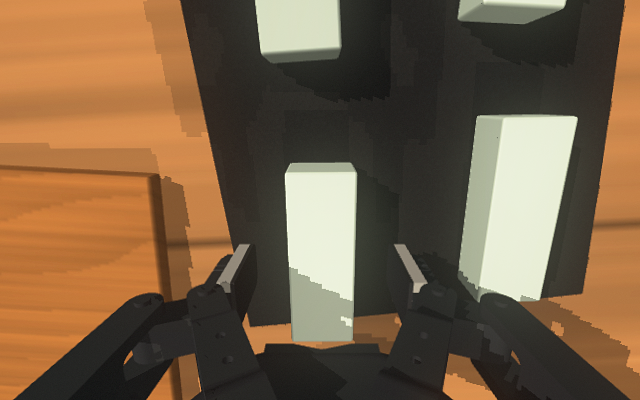

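```bash

python3 -m handwheel '[[[0,0,0.05,0,0,0,-0.5],[0,0,0,0,0,0,0.6],[0,0,0,0,0,0,0.6],[0,0,0,0,0,0,0.6],[0,0,0,0,0,0,0.6],[0,0,0,0,0,0,0.6]]]' 40
python3 -m handwheel '[[[0,0,-0.1,0,0,0,0.6],[0,0,-0.2,0,0,0,0.6],[0,0,-0.2,0,0,0,0.6],[0,0,0,0,0,0.055,0.6],[0,0,0,0,0,0,0.6]]]' 40
python3 -c "
from h import *
plan(.6477,.1084,.016,174); shot('wrist','w8')"
```

```text
time_s: 16.05
tcp_pos: [0.5607, 0.2516, 0.0044]
eef_rot: [0.074, 3.141, 0.0]
ft_force: [-0.9, 0.9, 2.4]
gripper_width: 0.0313
time_s: 16.68
tcp_pos: [0.5605, 0.2514, 0.1043]
eef_rot: [-0.164, -3.137, 0.0]
ft_force: [-0.5, 0.5, -2.8]
gripper_width: 0.0313
t 16.68 pos [0.5605 0.2514 0.1043] yaw 174.02 q [ 0.3   0.55 -0.1   0.92 -0.    0.41] F [-0.5  0.5 -2.8] w 0.0313
 shift share (before turn) [-0.5079 -0.6657  0.4415]  (after turn) [-0.5082 -0.6656  0.4414]  turn share [-0.0001 -0.0001  0.0004] |d|mm 189.3
```

View pics/w8.png

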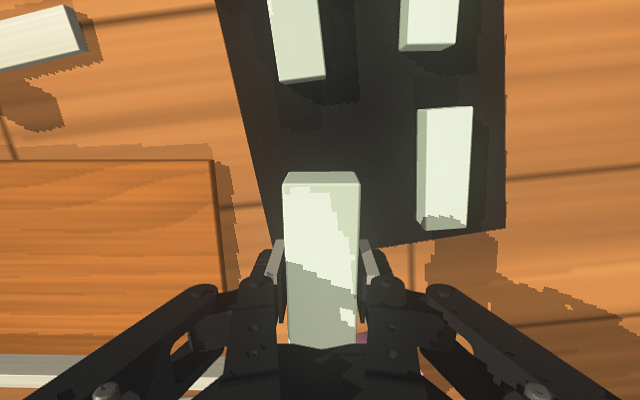

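```bash

python3 -m handwheel '[[[-0.169,-0.222,0,0,0,0,0.6],[-0.169,-0.222,0,0,0,0,0.6],[-0.169,-0.222,0,0,0,0,0.6],[0,0,0,0,0,0,0.6],[0,0,0.2,0,0,0,0.6],[0,0,0.17,0,0,0,0.6],[0,0,0,0,0,0,0.6],[0,0,0,0,0,0,0.6]]]' 40
python3 -c "
from h import *
plan(.6477,.1084,.0145,174); shot('wrist','w9')"
```

```text
time_s: 17.73
tcp_pos: [0.6479, 0.1089, 0.0312]
eef_rot: [0.163, 3.137, 0.0]
ft_force: [0.5, 0.5, -2.1]
gripper_width: 0.0313
t 17.73 pos [0.6479 0.1089 0.0312] yaw 174.06 q [ 0.06  0.7  -0.04  0.83  0.    0.16] F [ 0.5  0.5 -2.1] w 0.0313
 shift share (before turn) [ 0.0008 -0.0028  0.0835]  (after turn) [ 0.0008 -0.0028  0.0835]  turn share [0.0002 0.0005 0.001 ] |d|mm 16.7
```

View pics/w9.png

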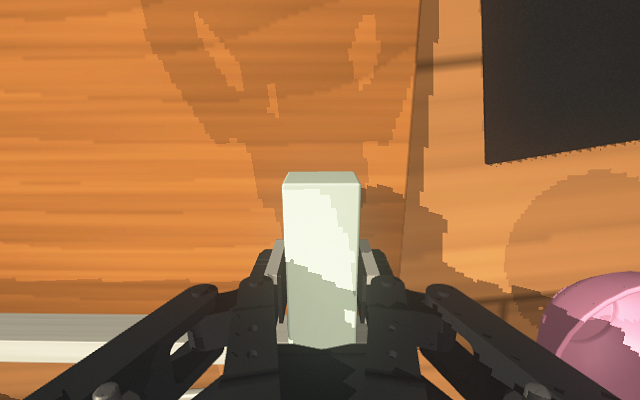

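```bash

python3 -m handwheel '[[[0,0,0.06,0,0,0,0.6],[0,0,0.026,0,0,0,0.6],[0,0,0,0,0,0,0.6],[0,0,0,0,0,0,0.6],[0,0,0,0,0,0,-0.1],[0,0,0,0,0,0,-0.1],[0,0,0,0,0,0,-0.1],[0,0,-0.25,0,0,0,-0.1],[0,0,-0.25,0,0,0,-0.5],[0,0,0,0,0,0,-0.5]]]' 40
python3 -c "
from h import *
plan(.424,.2475,.017,181.3)"
```

```text
time_s: 19.02
tcp_pos: [0.6506, 0.1087, 0.1176]
eef_rot: [0.164, 3.13, 0.001]
ft_force: [-0.0, 0.0, -1.0]
gripper_width: 0.0635
t 19.02 pos [0.6506 0.1087 0.1176] yaw 174.01 q [0.05 0.61 0.05 1.   0.   0.16] F [-0.  0. -1.] w 0.0635
 shift share (before turn) [1.2031 0.5716 0.4945]  (after turn) [1.117  0.7198 0.503 ]  turn share [ 0.0007  0.0073 -0.1215] |d|mm 284.2
```

```bash

python3 -m handwheel '[[[0.2406,0.1143,0,0,0,0,-0.5],[0.2406,0.1143,0,0,0,0,-0.5],[0.2406,0.1143,0,0,0,0,-0.5],[0.2406,0.1143,0,0,0,0,-0.5],[0.2406,0.1143,0,0,0,0,-0.5],[0,0,0,0,0,-0.1215,-0.5],[0,0,0.25,0,0,0,-0.5],[0,0,0.08,0,0,0,-0.5],[0,0,0,0,0,0,-0.5],[0,0,0,0,0,0,-0.5]]]' 40
python3 - <<'E'
from bars import *
plan(.424,.2475,.006,181.3)
cm,p,d,reg=load('w10'); C=cloud(cm,d); findbars(C,d>0,p,.028,xr=(.3,.6))
E
```

```text
time_s: 20.27
tcp_pos: [0.4206, 0.2473, 0.0475]
eef_rot: [-0.035, 3.141, 0.0]
ft_force: [-0.8, 0.4, 0.2]
gripper_width: 0.0642
t 20.27 pos [0.4206 0.2473 0.0475] yaw -178.71 q [ 0.38  0.41 -0.52  0.64  0.    0.36] F [-0.8  0.4  0.2] w 0.0642
 shift share (before turn) [-0.0171  0.0004  0.2073]  (after turn) [-0.0172  0.0005  0.2073]  turn share [ 0.0002  0.0003 -0.0001] |d|mm 41.6
bar [411.4 337.3] mean [406.5 336.9] [90.  33.7] ang -4.7 pca -3.7 8150 z 0.0273
bar [423.9 247.5] mean [419.9 247.5] [90.7 31.5] ang 1.0 pca 1.1 7757 z 0.0273
bar [518.9 346.4] mean [520.7 344.5] [39.  29.3] ang -0.8 pca 28.1 1370 z 0.0274
```

View pics/w10.png

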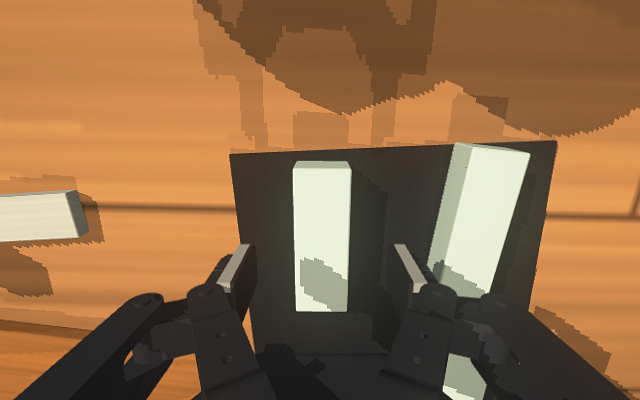

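```bash

python3 -m handwheel '[[[-0.017,0,0.12,0,0,0,-0.5],[0,0,0.085,0,0,0,-0.5],[0,0,0,0,0,0,-0.5],[0,0,0,0,0,0,0.6],[0,0,0,0,0,0,0.6],[0,0,0,0,0,0,0.6],[0,0,0,0,0,0,0.6],[0,0,0,0,0,0,0.6]]]' 40
python3 -m handwheel '[[[0,0,-0.1,0,0,0,0.6],[0,0,-0.2,0,0,0,0.6],[0,0,-0.2,0,0,0,0.6],[0,0,0,0,0,0.122,0.6],[0,0,0,0,0,0,0.6]]]' 40
python3 -c "
from h import *
plan(.6412,.0467,.016,174)"
```

```text
time_s: 21.32
tcp_pos: [0.4244, 0.2476, 0.0072]
eef_rot: [-0.036, 3.14, 0.001]
ft_force: [0.3, -1.3, 5.5]
gripper_width: 0.0314
time_s: 21.95
tcp_pos: [0.4239, 0.2474, 0.1069]
eef_rot: [0.164, 3.136, 0.001]
ft_force: [-0.8, 0.4, -0.7]
gripper_width: 0.0314
t 21.95 pos [0.4239 0.2474 0.1069] yaw 174.02 q [ 0.38  0.34 -0.44  0.79 -0.    0.48] F [-0.8  0.4 -0.7] w 0.0314
 shift share (before turn) [-1.1845 -0.8853  0.4553]  (after turn) [-1.1854 -0.8846  0.4544]  turn share [0.0006 0.0011 0.0004] |d|mm 309.5
```

```bash

python3 -m handwheel '[[[-0.1975,-0.1475,0,0,0,0,0.6],[-0.1975,-0.1475,0,0,0,0,0.6],[-0.1975,-0.1475,0,0,0,0,0.6],[-0.1975,-0.1475,0,0,0,0,0.6],[-0.1975,-0.1475,0,0,0,0,0.6],[-0.1975,-0.1475,0,0,0,0,0.6],[0,0,0,0,0,0,0.6],[0,0,0.2,0,0,0,0.6],[0,0,0.17,0,0,0,0.6],[0,0,0,0,0,0,0.6],[0,0,0,0,0,0,0.6]]]' 40
python3 -c "
from h import *
plan(.6412,.0467,.0165,174); shot('wrist','w11')"
```

```text
time_s: 23.32
tcp_pos: [0.641, 0.0468, 0.0332]
eef_rot: [0.163, 3.137, 0.0]
ft_force: [0.7, -0.3, -0.8]
gripper_width: 0.0313
t 23.32 pos [0.641  0.0468 0.0332] yaw 174.06 q [-0.04  0.67 -0.09  0.81  0.    0.06] F [ 0.7 -0.3 -0.8] w 0.0313
 shift share (before turn) [-0.0008 -0.0006  0.0833]  (after turn) [-0.0009 -0.0006  0.0833]  turn share [0.0001 0.0006 0.001 ] |d|mm 16.7
```

View pics/w11.png

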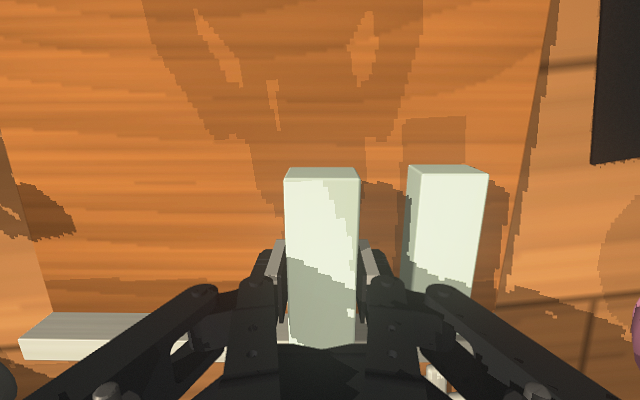

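```bash

python3 -m handwheel '[[[0,0,0.06,0,0,0,0.6],[0,0,0.025,0,0,0,0.6],[0,0,0,0,0,0,0.6],[0,0,0,0,0,0,0.6],[0,0,0,0,0,0,-0.1],[0,0,0,0,0,0,-0.1],[0,0,0,0,0,0,-0.1],[0,0,-0.25,0,0,0,-0.1],[0,0,-0.25,0,0,0,-0.5],[0,0,0,0,0,0,-0.5]]]' 40
python3 -c "
from h import *
plan(.4115,.3372,.047,175.2)"
```

```text
time_s: 24.62
tcp_pos: [0.6437, 0.0464, 0.1194]
eef_rot: [0.165, 3.13, 0.0]
ft_force: [0.2, 0.5, 0.4]
gripper_width: 0.064
t 24.62 pos [0.6437 0.0464 0.1194] yaw 173.98 q [-0.04  0.59  0.01  0.99  0.    0.06] F [0.2 0.5 0.4] w 0.064
 shift share (before turn) [1.3099 1.3243 0.3528]  (after turn) [1.2788 1.3519 0.3619]  turn share [ 0.0004  0.0071 -0.0203] |d|mm 379.2
```

```bash

python3 -m handwheel '[[[0.187,0.189,0,0,0,0,-0.5],[0.187,0.189,0,0,0,0,-0.5],[0.187,0.189,0,0,0,0,-0.5],[0.187,0.189,0,0,0,0,-0.5],[0.187,0.189,0,0,0,0,-0.5],[0.187,0.189,0,0,0,0,-0.5],[0.187,0.189,0,0,0,0,-0.5],[0,0,0,0,0,-0.02,-0.5],[0,0,0.25,0,0,0,-0.5],[0,0,0.1,0,0,0,-0.5],[0,0,0,0,0,0,-0.5],[0,0,0,0,0,0,-0.5]]]' 40
python3 - <<'E'
from bars import *
plan(.4115,.3372,.006,175.2)
cm,p,d,reg=load('w12'); C=cloud(cm,d); findbars(C,d>0,p,.028,xr=(.3,.6))
E
```

```text
time_s: 26.12
tcp_pos: [0.4089, 0.3369, 0.0456]
eef_rot: [0.133, 3.138, 0.0]
ft_force: [1.3, -0.3, 0.2]
gripper_width: 0.0643
t 26.12 pos [0.4089 0.3369 0.0456] yaw 175.15 q [ 0.55  0.48 -0.41  0.68 -0.    0.64] F [ 1.3 -0.3  0.2] w 0.0643
 shift share (before turn) [-0.0126  0.0027  0.1982]  (after turn) [-0.0127  0.0027  0.1982]  turn share [ 0.0003  0.0006 -0.0009] |d|mm 39.7
bar [411.4 337.9] mean [407.6 338.1] [90.4 31.5] ang -4.9 pca -5.0 7930 z 0.0273
```

View pics/w12.png

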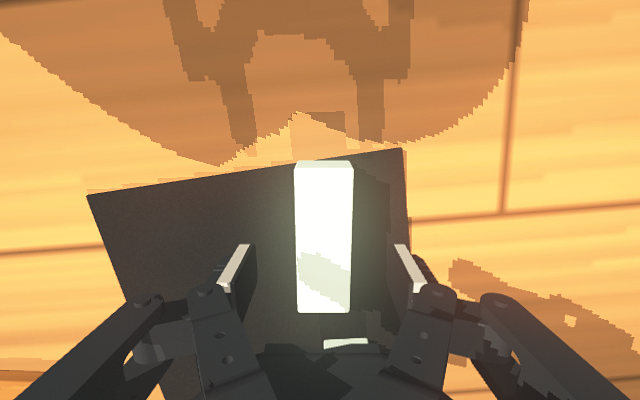

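```bash

python3 -m handwheel '[[[-0.0126,0.004,0.12,0,0,0,-0.5],[0,0,0.076,0,0,0,-0.5],[0,0,0,0,0,0,-0.5],[0,0,0,0,0,0,0.6],[0,0,0,0,0,0,0.6],[0,0,0,0,0,0,0.6],[0,0,0,0,0,0,0.6],[0,0,0,0,0,0,0.6]]]' 40
python3 -m handwheel '[[[0,0,-0.1,0,0,0,0.6],[0,0,-0.2,0,0,0,0.6],[0,0,-0.2,0,0,0,0.6],[0,0,0,0,0,0.02,0.6],[0,0,0,0,0,0,0.6]]]' 40
python3 -c "
from h import *
plan(.6348,-.0149,.033,174)"
```

```text
time_s: 27.18
tcp_pos: [0.4113, 0.338, 0.0068]
eef_rot: [0.132, 3.138, 0.001]
ft_force: [-1.4, -0.9, 6.7]
gripper_width: 0.0308
time_s: 27.8
tcp_pos: [0.4104, 0.3374, 0.1055]
eef_rot: [-0.165, -3.137, 0.0]
ft_force: [0.9, -0.6, -1.3]
gripper_width: 0.031
t 27.8 pos [0.4104 0.3374 0.1055] yaw 173.97 q [ 0.55  0.41 -0.34  0.83  0.    0.66] F [ 0.9 -0.6 -1.3] w 0.031
 shift share (before turn) [-1.301  -1.6337  0.3623]  (after turn) [-1.2999 -1.6346  0.3623]  turn share [-0.0003 -0.0004 -0.0006] |d|mm 423.9
```

```bash

python3 -m handwheel '[[[-0.1625,-0.2042,0,0,0,0,0.6],[-0.1625,-0.2042,0,0,0,0,0.6],[-0.1625,-0.2042,0,0,0,0,0.6],[-0.1625,-0.2042,0,0,0,0,0.6],[-0.1625,-0.2042,0,0,0,0,0.6],[-0.1625,-0.2042,0,0,0,0,0.6],[-0.1625,-0.2042,0,0,0,0,0.6],[-0.1625,-0.2042,0,0,0,0,0.6],[0,0,0,0,0,0,0.6],[0,0,0.2,0,0,0,0.6],[0,0,0.16,0,0,0,0.6],[0,0,0,0,0,0,0.6]]]' 40
python3 -c "
from h import *
plan(.6348,-.0149,.0162,174); shot('wrist','w13')"
```

```text
time_s: 29.3
tcp_pos: [0.6315, -0.0134, 0.0305]
eef_rot: [-0.163, -3.13, -0.001]
ft_force: [-0.8, 0.1, -1.7]
gripper_width: 0.0311
t 29.3 pos [ 0.6315 -0.0134  0.0305] yaw 174.02 q [-0.14  0.66 -0.11  0.8   0.   -0.03] F [-0.8  0.1 -1.7] w 0.0311
 shift share (before turn) [-0.0178 -0.0058  0.0711]  (after turn) [-0.0173 -0.0057  0.0713]  turn share [ 0.0004 -0.0071  0.0004] |d|mm 14.7
```

View pics/w13.png

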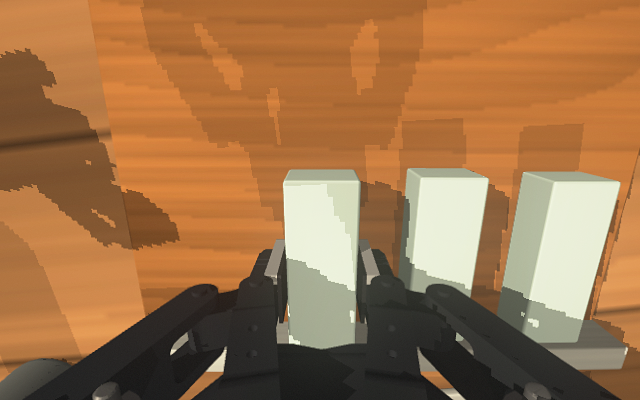

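```bash

python3 -m handwheel '[[[0,0,0,0,0,0,0.6],[0,0,0.06,0,0,0,0.6],[0,0,0.022,0,0,0,0.6],[0,0,0,0,0,0,0.6],[0,0,0,0,0,0,0.6]]]' 40
python3 -m handwheel '[[[0,0,0,0,0,0,-0.1],[0,0,0,0,0,0,-0.1],[0,0,0,0,0,0,-0.1],[0,0,-0.25,0,0,0,-0.1],[0,0,-0.25,0,0,0,-0.5],[0,0,0,0,0,0,-0.5]]]' 40
python3 -c "
from h import *
plan(.5423,.345,.047,178.75)"
```

```text
time_s: 29.98
tcp_pos: [0.6352, -0.0146, 0.0176]
eef_rot: [0.165, 3.137, 0.0]
ft_force: [-0.6, 0.4, -1.5]
gripper_width: 0.0314
time_s: 30.72
tcp_pos: [0.638, -0.0149, 0.122]
eef_rot: [0.164, 3.13, -0.001]
ft_force: [-0.3, 0.5, 0.0]
gripper_width: 0.064
t 30.73 pos [ 0.638  -0.0149  0.122 ] yaw 173.98 q [-0.14  0.57 -0.01  0.98 -0.   -0.03] F [-0.3  0.5  0. ] w 0.064
 shift share (before turn) [0.6674 1.7397 0.3692]  (after turn) [0.5177 1.7888 0.3748]  turn share [-0.0006  0.0074 -0.0794] |d|mm 379.9
```

```bash

python3 -m handwheel '[[[0.0953,0.2485,0,0,0,0,-0.5],[0.0953,0.2485,0,0,0,0,-0.5],[0.0953,0.2485,0,0,0,0,-0.5],[0.0953,0.2485,0,0,0,0,-0.5],[0.0953,0.2485,0,0,0,0,-0.5],[0.0953,0.2485,0,0,0,0,-0.5],[0.0953,0.2485,0,0,0,0,-0.5],[0,0,0,0,0,-0.0794,-0.5],[0,0,0.25,0,0,0,-0.5],[0,0,0.1,0,0,0,-0.5],[0,0,0,0,0,0,-0.5],[0,0,0,0,0,0,-0.5]]]' 40
python3 - <<'E'
from bars import *
plan(.5423,.345,.006,178.75)
cm,p,d,reg=load('w14'); C=cloud(cm,d); findbars(C,d>0,p,.028,xr=(.3,.65),yr=(.2,.45))
E
```

```text
time_s: 32.22
tcp_pos: [0.5393, 0.3456, 0.0481]
eef_rot: [0.035, 3.141, 0.001]
ft_force: [0.3, 1.1, 0.2]
gripper_width: 0.0643
t 32.23 pos [0.5393 0.3456 0.0481] yaw 178.74 q [ 0.46  0.65 -0.08  0.84 -0.    0.48] F [0.3 1.1 0.2] w 0.0643
 shift share (before turn) [-0.0148 -0.0026  0.2106]  (after turn) [-0.0149 -0.0025  0.2105]  turn share [ 0.0003  0.0007 -0.0002] |d|mm 42.2
bar [542.4 345.5] mean [538.5 345.4] [90.8 31.4] ang -1.5 pca -1.7 7695 z 0.0273
```

View pics/w14.png

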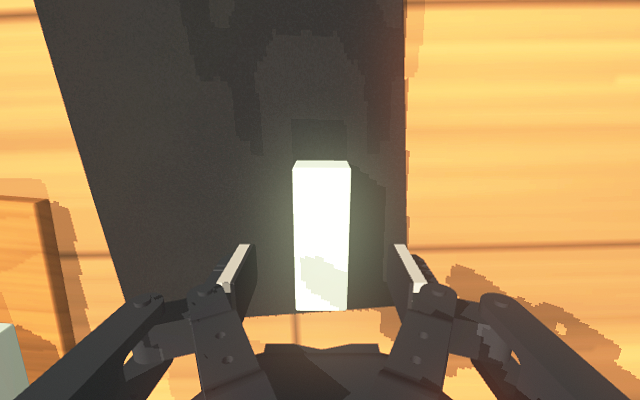

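```bash

python3 -m handwheel '[[[-0.0148,0,0.12,0,0,0,-0.5],[0,0,0.088,0,0,0,-0.5],[0,0,0,0,0,0,-0.5],[0,0,0,0,0,0,0.6],[0,0,0,0,0,0,0.6],[0,0,0,0,0,0,0.6],[0,0,0,0,0,0,0.6],[0,0,0,0,0,0,0.6]]]' 40
python3 -m handwheel '[[[0,0,-0.1,0,0,0,0.6],[0,0,-0.2,0,0,0,0.6],[0,0,-0.2,0,0,0,0.6],[0,0,0,0,0,0.0794,0.6],[0,0,0,0,0,0,0.6]]]' 40
python3 -c "
from h import *
plan(.6283,-.0766,.033,174)"
```

```text
time_s: 33.28
tcp_pos: [0.5425, 0.3456, 0.007]
eef_rot: [0.034, 3.14, 0.001]
ft_force: [0.3, -0.1, 6.2]
gripper_width: 0.0313
time_s: 33.9
tcp_pos: [0.5417, 0.3453, 0.1061]
eef_rot: [0.164, 3.137, 0.0]
ft_force: [-0.1, -0.3, -2.6]
gripper_width: 0.031
t 33.9 pos [0.5417 0.3453 0.1061] yaw 174.01 q [ 0.45  0.6  -0.01  0.97  0.    0.56] F [-0.1 -0.3 -2.6] w 0.031
 shift share (before turn) [-0.6508 -2.053   0.3654]  (after turn) [-0.651  -2.0529  0.3656]  turn share [0.0001 0.0001 0.0001] |d|mm 436.9
```

```bash

python3 - <<'E'
from m import *
z=np.load('pics/side0.npz'); C=np.load('pics/side0_C.npy'); m=(C[:,2]>.09)&(C[:,2]<.2)&(C[:,0]>.55)&(C[:,0]<.75)&(C[:,1]<-.1)&(C[:,1]>-.35)
print(rect(C[m]))
E
python3 -m handwheel '[[[-0.0814,-0.2566,0,0,0,0,0.6],[-0.0814,-0.2566,0,0,0,0,0.6],[-0.0814,-0.2566,0,0,0,0,0.6],[-0.0814,-0.2566,0,0,0,0,0.6],[-0.0814,-0.2566,0,0,0,0,0.6],[-0.0814,-0.2566,0,0,0,0,0.6],[-0.0814,-0.2566,0,0,0,0,0.6],[-0.0814,-0.2566,0,0,0,0,0.6],[0,0,0,0,0,0,0.6],[0,0,0.16,0,0,0,0.6],[0,0,0,0,0,0,0.6],[0,0,0,0,0,0,0.6]]]' 40
python3 -c "
from h import *
plan(.6283,-.0766,.033,174); shot('wrist','w15')"
```

```text
(array([ 726.5, -224.2]), array([44.4, 50.2]), 78.93, 453)
time_s: 35.4
tcp_pos: [0.6282, -0.0759, 0.0743]
eef_rot: [-0.163, -3.137, -0.0]
ft_force: [-0.5, -0.5, -1.6]
gripper_width: 0.0308
t 35.4 pos [ 0.6282 -0.0759  0.0743] yaw 174.06 q [-0.24  0.61 -0.07  0.89  0.   -0.13] F [-0.5 -0.5 -1.6] w 0.0308
 shift share (before turn) [-0.0009 -0.0036  0.2066]  (after turn) [-0.0009 -0.0036  0.2066]  turn share [ 0.0001 -0.0004  0.001 ] |d|mm 41.3
```

View pics/w15.png

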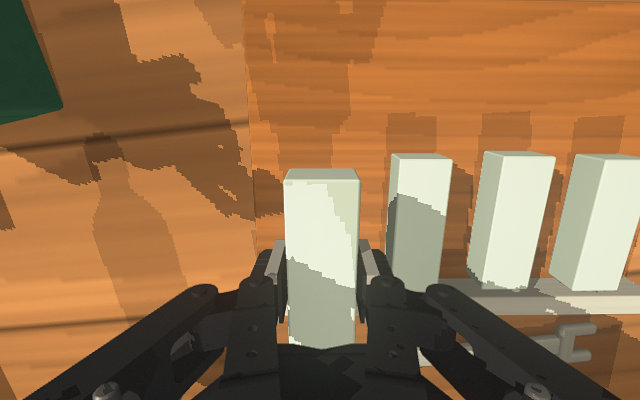

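```bash

python3 -m handwheel '[[[0,0,0.2,0,0,0,0.6],[0,0,0.06,0,0,0,0.6],[0,0,0.026,0,0,0,0.6],[0,0,0,0,0,0,0.6],[0,0,0,0,0,0,0.6],[0,0,0,0,0,0,0.6]]]' 40
python3 -m handwheel '[[[0,0,0,0,0,0,-0.1],[0,0,0,0,0,0,-0.1],[0,0,0,0,0,0,-0.1],[0,0,-0.2,0,0,0,-0.1],[0,0,-0.28,0,0,0,-0.5],[0,0,-0.28,0,0,0,-0.5],[0,0,-0.28,0,0,0,-0.5],[0.2,0.2,-0.2,0,0,0,-0.5],[0.2,0.2,0,0,0,0,-0.5],[0,0,0,0,0,0,-0.5],[0,0,0,0,0,0,-0.5]]]' 40
python3 - <<'E'
from bars import *
plan(.55,0,.28,174)
cm,p,d,reg=load('w16'); C=cloud(cm,d); findbars(C,d>0,p,.036,tol=.004,xr=(.5,.67),yr=(-.2,.25))
w=white(p);ok=d>0
m=w&ok&(C[...,0]>.3)&(C[...,0]<.5)&(C[...,1]>-.25)&(C[...,1]<.2)&(C[...,2]>.005)&(C[...,2]<.015); print('se',rect(C[m]))
P=reg(.3,.5,-.2,.2,.045,.07);print('blk',rect(P))
E
```

```text
time_s: 36.2
tcp_pos: [0.6288, -0.0768, 0.0175]
eef_rot: [0.165, 3.136, -0.0]
ft_force: [0.2, -1.3, -2.1]
gripper_width: 0.0309
time_s: 37.58
tcp_pos: [0.5609, 0.007, 0.261]
eef_rot: [0.164, 3.137, -0.0]
ft_force: [-0.9, -1.4, -0.3]
gripper_width: 0.0643
t 37.58 pos [0.5609 0.007  0.261 ] yaw 174.01 q [-0.12  0.35  0.    1.23 -0.   -0.01] F [-0.9 -1.4 -0.3] w 0.0643
 shift share (before turn) [ 0.0504 -0.0404 -0.0948]  (after turn) [ 0.0505 -0.0404 -0.0948]  turn share [-0.0002  0.0008  0.0001] |d|mm 23.0
bar [623.1  69.5] mean [621.7  69.2] [88.4 31.5] ang -5.8 pca -6.1 1607 z 0.0364
bar [627.3 -76. ] mean [624.  -74.8] [86.7 30.8] ang -6.4 pca -4.4 1441 z 0.0363
bar [631.2 -13.9] mean [629.9 -13.5] [79.9 30.2] ang -6.0 pca -6.9 1384 z 0.0363
bar [636.8 109.7] mean [635.9 109.5] [66.2 31.7] ang -5.8 pca -6.2 1189 z 0.0364
se (array([425.1, -18.5]), array([ 29.8, 220.1]), 4.76, 4371)
blk (array([425.1, -18.6]), array([23.7, 30.3]), 5.04, 770)
```

View pics/w16.png

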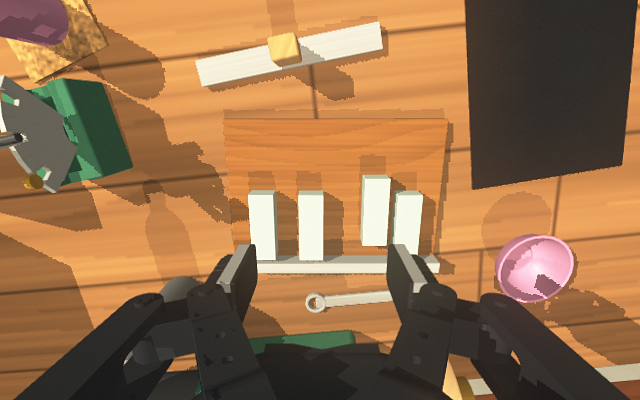

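```bash

python3 -m handwheel '[[[0.028,0.1715,0,0,0,0,1],[0.028,0.1715,0,0,0,0,1],[0,0,0.25,0,0,0,1],[0,0,0.25,0,0,0,1],[0,0,0.25,0,0,0,1],[0,0,0.25,0,0,0,1],[0,0,0.13,0,0,0,1],[0,0,0.05,0,0,0,1],[0,0,0,0,0,0,1],[0,0,0,0,0,0,1]]]' 40
python3 - <<'E'
from bars import *
plan(.5569,.0764,.022,174)
cm,p,d,reg=load('w17'); C=cloud(cm,d); findbars(C,d>0,p,.036,tol=.004,xr=(.5,.67),yr=(-.2,.25))
E
```

```text
time_s: 38.88
tcp_pos: [0.5579, 0.0763, 0.0259]
eef_rot: [0.165, 3.135, 0.0]
ft_force: [-1.0, -0.4, 0.0]
gripper_width: -0.0002
t 38.88 pos [0.5579 0.0763 0.0259] yaw 173.96 q [ 0.01  0.55 -0.34  0.68  0.    0.11] F [-1.  -0.4  0. ] w -0.0002
 shift share (before turn) [0.0049 0.0002 0.0197]  (after turn) [0.0048 0.0002 0.0197]  turn share [ 0.0002  0.0019 -0.0007] |d|mm 4.1
bar [605.2 -73.7] mean [596.8 -73.7] [45.6 33.1] ang -7.7 pca -45.3 2737 z 0.0362
```

View pics/w17.png

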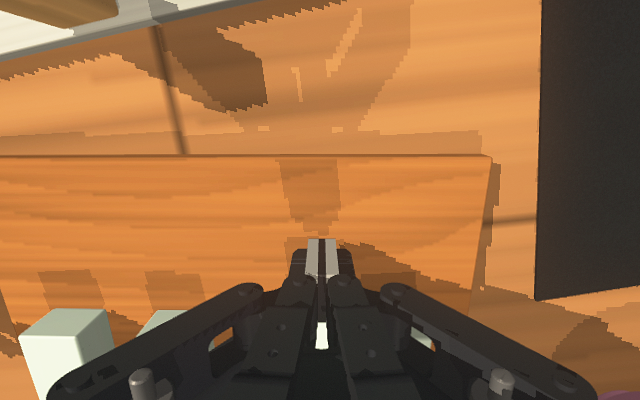

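```bash

python3 -m handwheel '[[[0,0,0.02,0,0,0,1],[-0.04,0,0,0,0,0,1],[-0.03,0,0,0,0,0,1],[-0.025,0,0,0,0,0,1],[-0.02,0,0,0,0,0,1],[-0.02,0,0,0,0,0,1],[-0.01,0,0,0,0,0,1],[0,0,0,0,0,0,1]]]' 40
python3 -m handwheel '[[[0.15,0,0,0,0,0,1],[0.1,0,-0.2,0,0,0,1],[0,-0.17,-0.28,0,0,0,-0.5],[0,-0.17,-0.28,0,0,0,-0.5],[0,0,-0.28,0,0,0,-0.5],[0,0,-0.15,0,0,0,-0.5],[0,0,0,0,0,0,-0.5],[0,0,0,0,0,0,-0.5]]]' 40
cat > look.py <<'E'
from bars import *
import sys
plan(.4251,-.0185,.08,184.9)
O=np.array([.6032,.0196]); a=np.radians(-6); E=np.array([[np.cos(a),np.sin(a)],[-np.sin(a),np.cos(a)]])
cm,p,d,reg=load(sys.argv[1]); C=cloud(cm,d); findbars(C,d>0,p,.036,tol=.004,xr=(.5,.68),yr=(-.2,.25))
w=white(p);ok=d>0
m=w&ok&(C[...,0]>.3)&(C[...,0]<.5)&(C[...,1]>-.25)&(C[...,1]<.2)&(C[...,2]>.005)&(C[...,2]<.015); print('se',rect(C[m]))
# in bed frame: front-end x for each bar
B=C.copy(); B[...,:2]=(C[...,:2]-O)@E.T
m=ok&(B[...,2]>.032)&(B[...,2]<.041)&(np.abs(B[...,0])<.081)&(np.abs(B[...,1])<.14)
n,l,s,_=cv2.connectedComponentsWithStats(cv2.erode(m.astype(np.uint8),np.ones((2,2),np.uint8)))
for k in range(1,n):
    if s[k,4]>200:
        P=B[l==k]; print('bedframe y range',np.percentile(P[:,1],[1,99]).round(4),'x range',np.percentile(P[:,0],[0.5,99.5]).round(4))
E
python3 look.py w18
```

```text
time_s: 39.92
tcp_pos: [0.5858, 0.0734, 0.0208]
eef_rot: [0.165, 3.137, 0.0]
ft_force: [0.3, -0.5, -0.9]
gripper_width: -0.0003
time_s: 40.92
tcp_pos: [0.5286, 0.0142, 0.2529]
eef_rot: [-0.165, -3.136, -0.0]
ft_force: [-0.4, -0.6, -0.3]
gripper_width: 0.0639
t 40.92 pos [0.5286 0.0142 0.2529] yaw 173.98 q [-0.11  0.29 -0.1   1.18 -0.   -0.01] F [-0.4 -0.6 -0.3] w 0.0639
 shift share (before turn) [ 0.4967 -0.2167  0.8647]  (after turn) [ 0.5295 -0.1186  0.8643]  turn share [ 1.00e-04 -8.00e-04 -1.82e-01] |d|mm 204.1
bar [638.7  67.6] mean [636.5  67.5] [85.7 31.4] ang -5.9 pca -6.7 1427 z 0.0364
bar [628.4 -76. ] mean [622.8 -72.1] [89.6 30.5] ang -6.3 pca -1.0 1156 z 0.0364
bar [635.1 -14.4] mean [633.8 -13.9] [88.6 30.2] ang -6.1 pca -6.1 1504 z 0.0364
bar [625.1 110.9] mean [621.1 112.6] [41.9 31.7] ang -6.4 pca 25.3 586 z 0.0364
se (array([425.1, -18.5]), array([ 29.9, 219.5]), 4.84, 4240)
bedframe y range [0.036  0.0664] x range [-0.0121  0.0763]
bedframe y range [-0.1071 -0.0774] x range [-0.0089  0.0792]
bedframe y range [-0.0453 -0.0153] x range [-0.0086  0.0792]
bedframe y range [0.0779 0.1084] x range [-0.0086  0.0323]
```

View pics/w18.png

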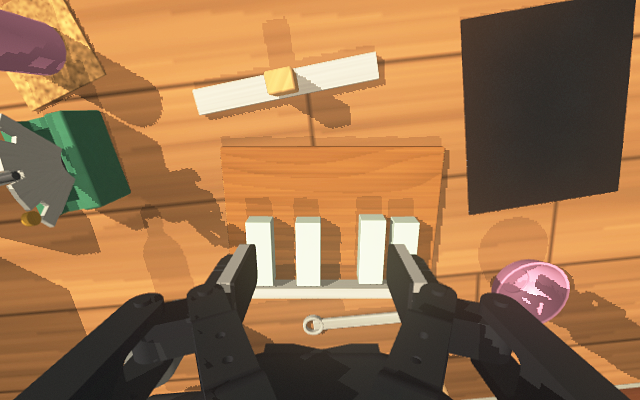

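```bash

python3 -m handwheel '[[[0,0,0,0,0,-0.091,-0.4],[0,0,0,0,0,-0.091,-0.4],[0.1765,-0.0395,0,0,0,0,-0.4],[0.1765,-0.0395,0,0,0,0,-0.4],[0.1765,-0.0395,0,0,0,0,-0.4],[0,0,0.28,0,0,0,-0.4],[0,0,0.28,0,0,0,-0.4],[0,0,0.24,0,0,0,-0.4],[0,0,0,0,0,0,-0.4],[0,0,0,0,0,0,-0.4]]]' 80
python3 - <<'E'
from bars import *
plan(.4251,-.0185,.034,184.85)
cm,p,d,reg=load('w19'); P=reg(.3,.5,-.2,.2,.05,.066);print('blk',rect(P))
w=white(p);ok=d>0;C=cloud(cm,d)
m=w&ok&(C[...,0]>.3)&(C[...,0]<.5)&(C[...,1]>-.25)&(C[...,1]<.2)&(C[...,2]>.005)&(C[...,2]<.015); print('se',rect(C[m]))
E
```

```text
time_s: 42.22
tcp_pos: [0.4259, -0.0186, 0.0946]
eef_rot: [-0.134, 3.138, -0.0]
ft_force: [0.1, 0.0, 0.3]
gripper_width: 0.0597
t 42.23 pos [ 0.4259 -0.0186  0.0946] yaw -175.09 q [-0.22  0.25 -0.62  0.71 -0.   -0.3 ] F [0.1 0.  0.3] w 0.0597
 shift share (before turn) [0.0041 0.0008 0.3028]  (after turn) [0.0041 0.0007 0.3028]  turn share [-0.0001  0.0002  0.0009] |d|mm 60.6
blk (array([424.3, -18.8]), array([23.4, 29.9]), 4.45, 1814)
se (array([424.5, -18.9]), array([ 29.6, 219.5]), 4.87, 9027)
```

View pics/w19.png

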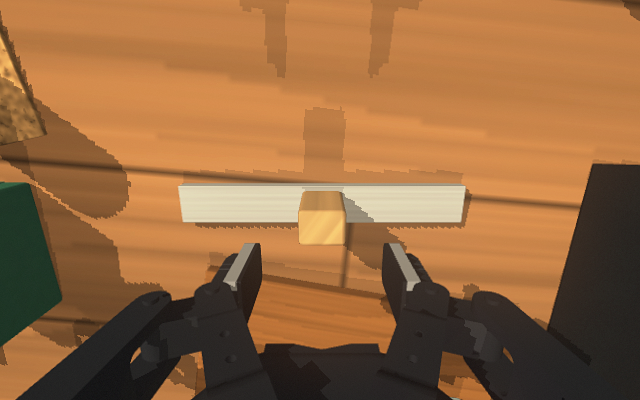

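```bash

python3 -m handwheel '[[[0.006,0,0.2,0,0,0,-0.4],[0,0,0.1,0,0,0,-0.4],[0,0,0,0,0,0,-0.4],[0,0,0,0,0,0,0.6],[0,0,0,0,0,0,0.6],[0,0,0,0,0,0,0.6],[0,0,0,0,0,0,0.6]]]' 80
python3 -m handwheel '[[[0,0,-0.1,0,0,0,0.6],[0,0,-0.2,0,0,0,0.6],[0,0,0,0,0,0.0905,0.6],[0,0,0,0,0,0.0905,0.6],[0,0,0,0,0,0,0.6],[0,0,0,0,0,0,0.6]]]' 80
python3 - <<'E'
from bars import *
O=np.array([.6032,.0196]); a=np.radians(-6); ex=np.array([np.cos(a),np.sin(a)]);
t=O-.050*ex; print(t)
plan(t[0],t[1],.06,174)
cm,p,d,reg=load('w20'); C=cloud(cm,d);st=read_state()
w=white(p);ok=d>0
z=C[...,2]
m=w&ok&(np.linalg.norm(C[...,:2]-st['tcp_pos'][:2],axis=-1)<.14)&(z>.06)&(z<.095); print('se',rect(C[m]),np.median(C[m][:,2]))
E
```

```text
time_s: 43.15
tcp_pos: [0.4256, -0.0188, 0.0353]
eef_rot: [-0.134, 3.136, -0.001]
ft_force: [-2.2, 0.5, 11.8]
gripper_width: 0.0285
time_s: 43.9
tcp_pos: [0.4244, -0.0187, 0.0939]
eef_rot: [0.16, 3.137, -0.0]
ft_force: [0.5, -1.0, -3.3]
gripper_width: 0.0287
[0.55347391 0.02482642]
t 43.9 pos [ 0.4244 -0.0187  0.0939] yaw 174.16 q [-0.22  0.24 -0.62  0.7  -0.   -0.11] F [ 0.5 -1.  -3.3] w 0.0287
 shift share (before turn) [-0.62    0.2821  0.1698]  (after turn) [-0.6193  0.2837  0.1696]  turn share [-0.      0.0003  0.0026] |d|mm 140.4
se (array([423.4, -18.8]), array([220.5,  30.6]), 84.14, 15449) 0.06784284669942403
```

View pics/w20.png

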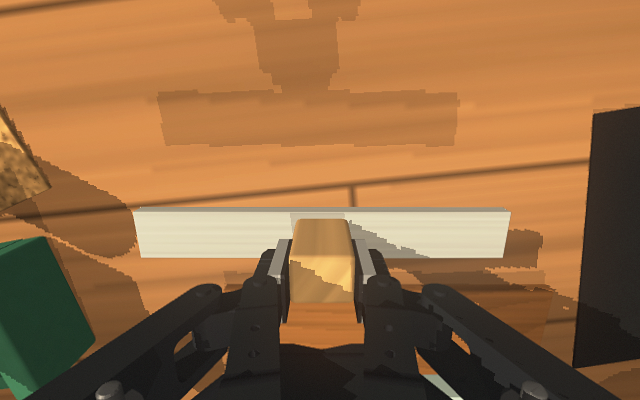

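```bash

python3 -m handwheel '[[[-0.207,0.0943,0,0,0,0.0025,0.6],[-0.207,0.0943,0,0,0,0,0.6],[-0.207,0.0943,0,0,0,0,0.6],[0,0,0,0,0,0,0.6],[0,0,0.17,0,0,0,0.6],[0,0,0,0,0,0,0.6],[0,0,0,0,0,0,0.6]]]' 80
cat > se.py <<'E'
from bars import *
import sys
O=np.array([.6032,.0196]); a=np.radians(-6); E=np.array([[np.cos(a),np.sin(a)],[-np.sin(a),np.cos(a)]])
st=read_state(); print('tcp bed',(E@(st['tcp_pos'][:2]-O)).round(4),st['tcp_pos'][2].round(4),'F',(E@st['ft_force'][:2]).round(1),st['ft_force'][2].round(1))
cm,p,d,reg=load(sys.argv[1]); zlo,zhi=float(sys.argv[2]),float(sys.argv[3])
C=cloud(cm,d);B=C.copy(); B[...,:2]=(C[...,:2]-O)@E.T;w=white(p,60,120);ok=d>0
m=w&ok&(B[...,2]>zlo)&(B[...,2]<zhi)&(np.abs(B[...,1])<.13)&(B[...,0]<.08)&(B[...,0]>-.12)
print('se bed',rect(B[m]),np.median(B[m][:,2]))
m=ok&(B[...,2]>.033)&(B[...,2]<.041)&(np.abs(B[...,0])<.081)&(np.abs(B[...,1])<.14)
n,l,s,_=cv2.connectedComponentsWithStats(cv2.erode(m.astype(np.uint8),np.ones((2,2),np.uint8)))
for k in range(1,n):
    if s[k,4]>200:
        P=B[l==k]; print('bar y',np.percentile(P[:,1],[1,99]).round(4),'x',np.percentile(P[:,0],[0.5,99.5]).round(4),rect(P)[2])
E
python3 se.py w21 .02 .03
```

```text
time_s: 44.82
tcp_pos: [0.5536, 0.0243, 0.0603]
eef_rot: [-0.167, -3.137, 0.0]
ft_force: [0.5, -0.2, -1.4]
gripper_width: 0.0284
tcp bed [-0.0498 -0.0005] 0.0603 F [ 0.5 -0.1] -1.4
se bed (array([-24.6, -10.2]), array([211.8, 134.8]), 76.26, 1212) 0.02734213456966178
bar y [-0.1078  0.1071] x [-0.0651 -0.0361] 89.85
bar y [-0.108  -0.0919] x [-0.0107  0.0005] 31.33
bar y [0.091  0.1084] x [-0.0102  0.0022] 56.45
bar y [-0.0275 -0.015 ] x [-0.0053  0.0254] 89.49
bar y [-0.0974 -0.0773] x [0.0507 0.0737] 49.28
bar y [0.0766 0.0957] x [0.0529 0.0743] 47.16
```

View pics/w21.png

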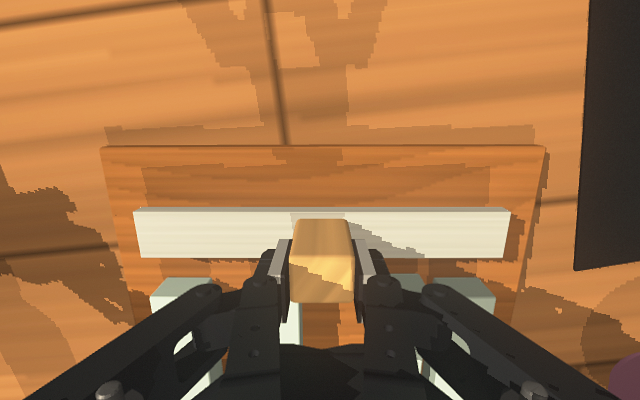

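```bash

python3 -m handwheel '[[[0,0,0.05,0,0,0,0.6],[0,0,0.01,0,0,0,0.6],[0,0,0,0,0,0,0.6],[0,0,0,0,0,0,0.6]]]' 80
python3 -c "
from h import *
plan(.5535,.0248,.0473,174)"
python3 -m handwheel '[[[-0.04,0,0,0,0,0,0.6],[-0.04,0,0,0,0,0,0.6],[-0.02,0,0,0,0,0,0.6],[-0.01,0,0,0,0,0,0.6],[-0.01,0,0,0,0,0,0.6],[0,0,0,0,0,0,0.6]]]' 80
python3 se.py w22 .018 .027
```

```text
time_s: 45.38
tcp_pos: [0.5538, 0.0245, 0.0477]
eef_rot: [0.167, 3.137, 0.0]
ft_force: [-0.5, 0.5, -2.2]
gripper_width: 0.0291
t 45.38 pos [0.5538 0.0245 0.0477] yaw 173.89 q [-0.09  0.51 -0.34  0.72  0.    0.02] F [-0.5  0.5 -2.2] w 0.0291
 shift share (before turn) [0.0018 0.0013 0.0021]  (after turn) [0.0018 0.0013 0.0021]  turn share [ 0.      0.0001 -0.0019] |d|mm 0.6
time_s: 46.12
tcp_pos: [0.5775, 0.0219, 0.0475]
eef_rot: [-0.168, -3.137, 0.0]
ft_force: [0.1, 0.1, -2.1]
gripper_width: 0.0285
tcp bed [-0.0258 -0.0004] 0.0475 F [0.  0.1] -2.1
se bed (array([18.5, -0.9]), array([220.6, 121. ]), 89.78, 15461) 0.021480944121644918
bar y [-0.014   0.0134] x [-0.0388 -0.0368] 88.09
bar y [0.0384 0.0662] x [-0.0117  0.0019] 0.62
bar y [-0.1081 -0.0776] x [-0.0104  0.0198] 89.8
bar y [0.0766 0.1077] x [-0.0098  0.0209] 89.77
bar y [-0.0254 -0.0151] x [0.0095 0.0379] 89.79
```

View pics/w22.png

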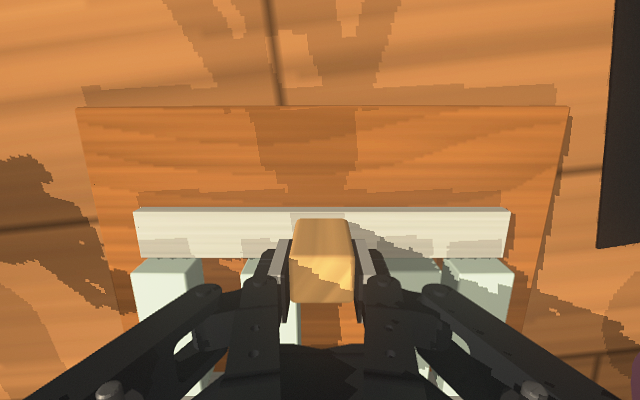

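```bash

python3 -m handwheel '[[[-0.01,0,0,0,0,-0.002,0.6],[-0.01,0,0,0,0,-0.001,0.6],[-0.005,0,0,0,0,0,0.6],[0,0,0,0,0,0,0.6],[0,0,0,0,0,0,0.6]]]' 80
python3 se.py w23 .018 .027
python3 -m handwheel '[[[-0.005,0,0,0,0,0,0.6],[-0.005,0,0,0,0,0,0.6],[0,0,0,0,0,0,0.6]]]' 80
python3 se.py w24 .018 .027
```

```text
time_s: 46.8
tcp_pos: [0.5806, 0.0216, 0.0475]
eef_rot: [-0.162, -3.134, -0.0]
ft_force: [-7.5, 1.6, 4.3]
gripper_width: 0.0287
tcp bed [-0.0227 -0.0003] 0.0475 F [-7.6  0.8] 4.3
se bed (array([20.3, -0.7]), array([220. , 118.7]), 89.92, 15398) 0.02148054511671002
bar y [-0.0139  0.0132] x [-0.0359 -0.0343] 87.91
bar y [-0.1082 -0.0775] x [-0.0091  0.0233] 88.94
bar y [0.0384 0.0661] x [-0.0089  0.0047] 89.02
bar y [0.0767 0.1076] x [-0.0089  0.0232] 88.46
bar y [-0.0252 -0.0149] x [0.0128 0.0409] 0.18
time_s: 47.22
tcp_pos: [0.5827, 0.0214, 0.0475]
eef_rot: [-0.162, -3.134, -0.0]
ft_force: [-6.7, 0.2, 3.7]
gripper_width: 0.0284
tcp bed [-0.0206 -0.0003] 0.0475 F [-6.6 -0.5] 3.7
se bed (array([20.8, -0.7]), array([220., 116.]), 89.87, 15412) 0.021445145957425332
bar y [-0.0139  0.0134] x [-0.0336 -0.032 ] 88.59
bar y [0.0766 0.1077] x [-0.0068  0.0255] 88.18
bar y [-0.1079 -0.0774] x [-0.007   0.0252] 89.48
bar y [0.0388 0.0663] x [-0.0067  0.0068] 89.61
bar y [-0.0251 -0.0149] x [0.0147 0.0428] 89.94
```

```bash

python3 -m handwheel '[[[-0.005,0,0,0,0,0,0.6],[0,0,0,0,0,0,0.6]]]' 80
python3 -m handwheel '[[[-0.005,0,0,0,0,0,0.6],[0,0,0,0,0,0,0.6]]]' 80
python3 -m handwheel '[[[-0.004,0,0,0,0,0,0.6],[0,0,0,0,0,0,0.6]]]' 80
python3 se.py w25 .018 .027
```

```text
time_s: 47.52
tcp_pos: [0.5837, 0.0213, 0.0475]
eef_rot: [-0.162, -3.134, -0.0]
ft_force: [-7.3, 1.0, 4.7]
gripper_width: 0.0288
time_s: 47.78
tcp_pos: [0.5842, 0.0213, 0.0475]
eef_rot: [-0.162, -3.133, -0.0]
ft_force: [-9.9, 1.1, 5.7]
gripper_width: 0.0285
time_s: 48.02
tcp_pos: [0.5843, 0.0213, 0.0475]
eef_rot: [-0.162, -3.132, -0.0]
ft_force: [-11.7, 0.4, 8.9]
gripper_width: 0.0288
tcp bed [-0.019  -0.0003] 0.0475 F [-11.7  -0.8] 8.9
se bed (array([22.2, -0.7]), array([115.5, 219.8]), 0.02, 15385) 0.02151253250116053
bar y [-0.0136  0.0131] x [-0.0323 -0.0308] 89.64
bar y [-0.1079 -0.0774] x [-0.0052  0.0267] 0.79
bar y [0.0384 0.0662] x [-0.0053  0.0083] 0.04
bar y [0.0766 0.1077] x [-0.0054  0.0267] 1.33
bar y [-0.0251 -0.0149] x [0.0162 0.0447] 89.96
```

```bash

python3 -m handwheel '[[[-0.006,0,0,0,0,0,0.6],[-0.004,0,0,0,0,0,0.6],[0,0,0,0,0,0,0.6]]]' 80
python3 -m handwheel '[[[0.009,0,0,0,0,0,0.6],[0,0,0,0,0,0,0.6]]]' 80
python3 -m handwheel '[[[0.005,0,0,0,0,0,0.6],[0,0,0,0,0,0,0.6]]]' 80
python3 se.py w26 .018 .027
```

```text
time_s: 48.45
tcp_pos: [0.5845, 0.0213, 0.0476]
eef_rot: [-0.162, -3.129, -0.0]
ft_force: [-18.3, 1.7, 16.7]
gripper_width: 0.0283
time_s: 48.7
tcp_pos: [0.5843, 0.0213, 0.0475]
eef_rot: [-0.162, -3.132, -0.0]
ft_force: [-12.1, 0.7, 8.8]
gripper_width: 0.0287
time_s: 48.95
tcp_pos: [0.5842, 0.0213, 0.0475]
eef_rot: [-0.162, -3.133, -0.0]
ft_force: [-9.1, 0.0, 5.3]
gripper_width: 0.0288
tcp bed [-0.019  -0.0003] 0.0475 F [-9.1 -0.9] 5.3
se bed (array([21.9, -0.7]), array([220.1, 115.4]), 89.77, 15396) 0.021482956746237944
bar y [-0.0139  0.0129] x [-0.0322 -0.0307] 89.56
bar y [-0.1082 -0.0775] x [-0.0054  0.027 ] 89.71
bar y [0.0384 0.0661] x [-0.0052  0.0082] 0.13
bar y [0.0766 0.1078] x [-0.0054  0.0271] 1.01
bar y [-0.0251 -0.0149] x [0.0164 0.0446] 89.9
```

Bars are home (fronts all at about -5 mm). Relax further, release, lift and check.

```bash

python3 -m handwheel '[[[0.009,0,0,0,0,0,0.6],[0,0,0,0,0,0,0.6]]]' 80
python3 -m handwheel '[[[0.003,0,0,0,0,0,0.6],[0,0,0,0,0,0,0.6]]]' 80
python3 -m handwheel '[[[0,0,0,0,0,0,-0.3],[0,0,0,0,0,0,-0.3],[0,0,0,0,0,0,-0.3],[0,0,-0.15,0,0,0,-0.3],[0,0,-0.28,0,0,0,-0.3],[0,0,-0.28,0,0,0,-0.3],[0.1,0,-0.25,0,0,0,-0.5],[0.1,0,0,0,0,0,-0.5],[0,0,0,0,0,0,-0.5],[0,0,0,0,0,0,-0.5]]]' 80
python3 se.py w27 .018 .027; python3 - <<'E'
from bars import *
O=np.array([.6032,.0196]); a=np.radians(-6); E=np.array([[np.cos(a),np.sin(a)],[-np.sin(a),np.cos(a)]])
z=np.load('pics/w27.npz');p,d=z['p'],z['d'];C=cloud(cam('wrist'),d);B=C.copy();B[...,:2]=(C[...,:2]-O)@E.T
m=white(p,60,120)&(d>0)&(B[...,2]>.016)&(B[...,2]<.028)&(B[...,0]<-.0065)&(B[...,0]>-.06)&(abs(B[...,1])<.125)
print('se',rect(B[m]),np.median(B[m][:,2]))
m=(d>0)&(B[...,2]>.031)&(B[...,2]<.042)&(B[...,0]>.083)&(B[...,0]<.11)&(abs(B[...,1])<.145)
print('stop',rect(B[m]))
E
```

```text
time_s: 49.25
tcp_pos: [0.5841, 0.0213, 0.0475]
eef_rot: [-0.162, -3.136, -0.0]
ft_force: [-5.1, 1.3, -0.2]
gripper_width: 0.0282
time_s: 49.5
tcp_pos: [0.584, 0.0213, 0.0475]
eef_rot: [-0.162, -3.137, -0.0]
ft_force: [-3.6, 0.6, -2.3]
gripper_width: 0.0282
time_s: 50.75
tcp_pos: [0.5448, 0.0253, 0.2393]
eef_rot: [-0.163, -3.137, -0.0]
ft_force: [0.4, -0.1, -0.5]
gripper_width: 0.0642
tcp bed [-0.0587 -0.0004] 0.2393 F [ 0.4 -0. ] -0.5
se bed (array([22.3, -0.6]), array([219.2, 115.2]), 89.94, 4115) 0.02136041937776717
bar y [-0.1073 -0.0771] x [-0.0038  0.0797] 0.56
bar y [-0.045  -0.0149] x [-0.0039  0.0801] 0.43
bar y [0.0364 0.0666] x [-0.004   0.0801] 0.05
bar y [0.0776 0.1085] x [-0.004  0.078] 89.73
se (array([-21. ,  -0.6]), array([219.2,  28.8]), 89.98, 3596) 0.021082509332365412
stop (array([91.8, -0.5]), array([ 17.4, 176.7]), 0.09, 1557)
```

View pics/w27.png

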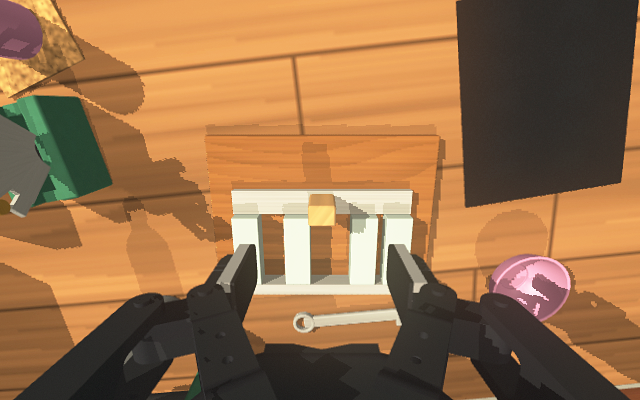

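```bash

python3 -m handwheel '[[[0,0,-0.05,0,0,0.1635,-0.3],[0,0,0,0,0,0.1635,-0.3],[0,0,0,0,0,0.1635,-0.3],[0,0,0,0,0,0.1635,-0.3],[0,0,0,0,0,0.1635,-0.3],[0,0,0,0,0,0.1635,-0.3],[0,0,0,0,0,0.1635,-0.3],[0,0,0,0,0,0.1635,-0.3],[0,0,0,0,0,0,-0.3]]]' 40
python3 - <<'E'
from m import *
plan(.4875,-.284,.25,95.5)
cm,p,d,reg=load('side2','side'); print('tumb',rect(reg(.28,.42,-.38,-.22,.07,.11)),'grip',rect(reg(.4,.6,-.36,-.22,.15,.19)))
E
```

```text
time_s: 51.92
tcp_pos: [0.5447, 0.0253, 0.2489]
eef_rot: [-2.109, -2.328, 0.001]
ft_force: [0.2, 0.6, -0.2]
gripper_width: 0.0554
t 51.92 pos [0.5447 0.0253 0.2489] yaw 95.65 q [-0.09  0.32 -0.06  1.19  0.    1.38] F [ 0.2  0.6 -0.2] w 0.0554
 shift share (before turn) [-1.5109 -0.4369 -0.0053]  (after turn) [-1.512  -0.433  -0.0054]  turn share [-0.0009 -0.0002  0.0025] |d|mm 314.6
tumb (array([ 355.1, -298.3]), array([59.2, 62.3]), 39.35, 392) grip (array([ 488.4, -285.4]), array([25. , 36.3]), 4.63, 167)
```

View pics/side2.png

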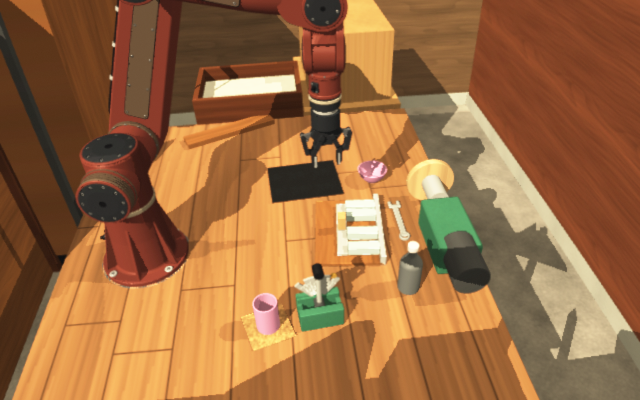

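```bash

python3 -m handwheel '[[[-0.252,-0.0725,0,0,0,0,-0.3],[-0.252,-0.0725,0,0,0,0,-0.3],[-0.252,-0.0725,0,0,0,0,-0.3],[-0.252,-0.0725,0,0,0,0,-0.3],[-0.252,-0.0725,0,0,0,0,-0.3],[-0.252,-0.0725,0,0,0,0,-0.3],[0,0,0,0,0,0,-0.3],[0,0,0,0,0,0,-0.3]]]' 40
python3 -c "
from h import *
plan(.488,-.2845,.155,95.5); shot('wrist','w28')"
```

```text
time_s: 52.98
tcp_pos: [0.4872, -0.2838, 0.2493]
eef_rot: [-2.108, -2.328, -0.0]
ft_force: [0.0, 0.2, -0.3]
gripper_width: 0.0557
t 52.98 pos [ 0.4872 -0.2838  0.2493] yaw 95.69 q [-0.66  0.36 -0.01  1.2   0.    0.81] F [ 0.   0.2 -0.3] w 0.0557
 shift share (before turn) [-0.004   0.0038  0.4713]  (after turn) [-0.0036  0.0036  0.4713]  turn share [-0.0004 -0.0008  0.0032] |d|mm 94.3
```

View pics/w28.png

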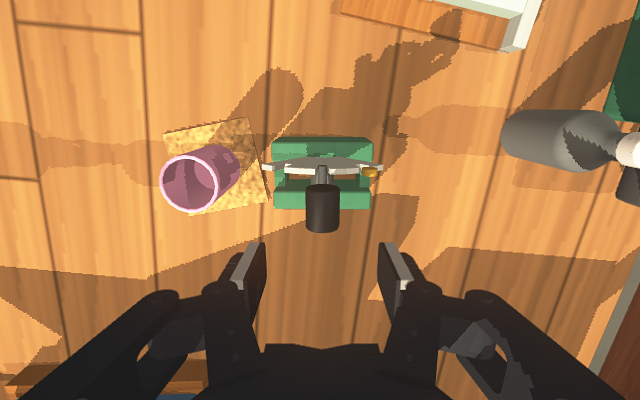

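```bash

python3 -m handwheel '[[[0,0,0.157,0,0,0,-0.3],[0,0,0.157,0,0,0,-0.3],[0,0,0.157,0,0,0,-0.3],[0,0,0,0,0,0,0.2],[0,0,0,0,0,0,0.2],[0,0,0,0,0,0,0.2]]]' 40
python3 -m handwheel '[[[0,0.05,0.002,0,0,0,0.2],[0,0.05,0.0065,0,0,0,0.2],[0,0.0485,0.01,0,0,0,0.2],[0,0.048,0.0145,0,0,0,0.2],[0,0.047,0.018,0,0,0,0.2],[0,0.0445,0.022,0,0,0,0.2],[0,0,0,0,0,0,0.2]]]' 40
python3 -m handwheel '[[[0,0,0,0,0,0,-0.3],[0,0,0,0,0,0,-0.3],[0,0,0,0,0,0,-0.3],[0,0,-0.2,0,0,0,-0.3],[0,0,-0.25,0,0,0,-0.5],[0,0,-0.1,0,0,0,-0.5],[0,0,0,0,0,0,-0.5]]]' 40
python3 - <<'E'
from m import *
plan(.4875,-.284,.25,95.5)
cm,p,d,reg=load('w29'); print('grip',rect(reg(.4,.65,-.36,-.22,.14,.19)),reg(.4,.65,-.36,-.22,.14,.19)[:,2].max())
E
```

```text
time_s: 53.78
tcp_pos: [0.4882, -0.2843, 0.1569]
eef_rot: [2.108, 2.326, 0.0]
ft_force: [0.8, -0.0, -0.1]
gripper_width: 0.0343
time_s: 54.65
tcp_pos: [0.545, -0.2781, 0.1401]
eef_rot: [-2.109, -2.327, -0.0]
ft_force: [-0.8, -0.1, 0.4]
gripper_width: 0.0342
time_s: 55.52
tcp_pos: [0.5453, -0.279, 0.2526]
eef_rot: [2.108, 2.324, 0.001]
ft_force: [-1.0, 0.3, 0.4]
gripper_width: 0.0643
t 55.52 pos [ 0.5453 -0.279   0.2526] yaw 95.58 q [-0.59  0.45  0.14  1.26  0.    0.88] F [-1.   0.3  0.4] w 0.0643
 shift share (before turn) [ 0.0033 -0.2902  0.012 ]  (after turn) [ 0.0029 -0.2902  0.0128]  turn share [0.0025 0.0021 0.0014] |d|mm 58.1
grip (array([ 543.6, -278.8]), array([27.5, 32.2]), 6.21, 1366) 0.16881747920763268
```

View pics/w29.png

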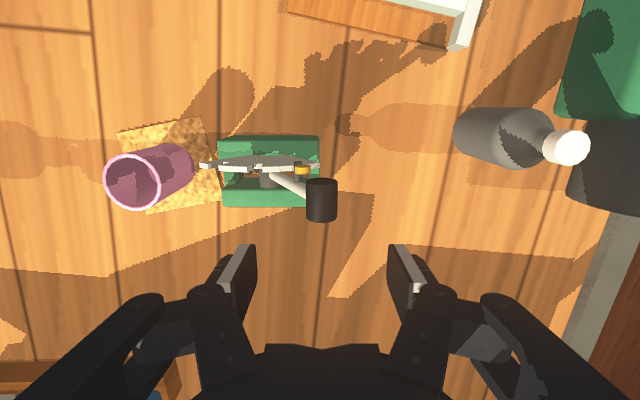

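```bash
python3 - <<'E'
from bars import *
O=np.array([.6032,.0196]); a=np.radians(-6); E=np.array([[np.cos(a),np.sin(a)],[-np.sin(a),np.cos(a)]])
cm,p,d,reg=load('side3','side'); print('tumb',rect(reg(.28,.42,-.38,-.22,.07,.11)))
cm,p,d,reg=load('scene3','scene');C=cloud(cm,d);B=C.copy();B[...,:2]=(C[...,:2]-O)@E.T
findbars(C,d>0,p,.038,tol=.005,xr=(.5,.67),yr=(-.2,.25))
m=white(p,60,120)&(d>0)&(B[...,2]>.016)&(B[...,2]<.03)&(B[...,0]<-.008)&(B[...,0]>-.06)&(abs(B[...,1])<.125); print('se',rect(B[m]))
E
```

```text
tumb (array([ 356.2, -298.5]), array([61.8, 59.5]), 62.01, 386)
bar [629.7 -75.3] mean [631.3 -74.6] [79.2 29.1] ang -5.8 pca -7.1 318 z 0.0381
bar [633.  -13.4] mean [634.7 -12.3] [73.3 30.4] ang -5.6 pca -6.9 308 z 0.0381
se (array([-20.4,   0.5]), array([217.3,  24.6]), 89.87, 400)
```

View pics/scene3.png

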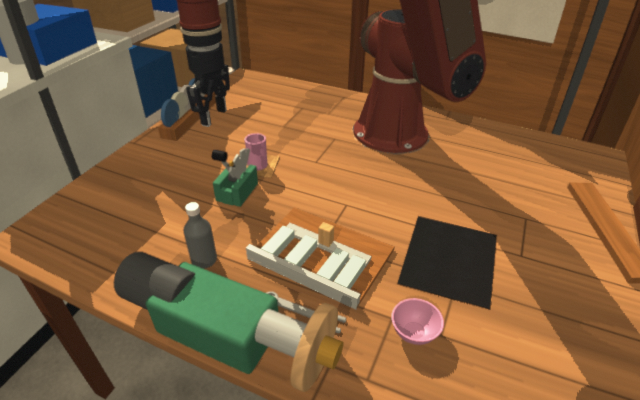

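```bash
python3 -c "
from workcell import *
print(hand_in())"
```

```text
the job is handed in; nothing more can be done
None
```

The job is done and handed in at about 56 s on the robot's clock. No verdict is reported, so the results below are my own camera measurements.

1. **Lever to neutral:** I threw it from the near notch to the middle notch first. It was still upright when I came back for the second throw.
2. **Tumbler:** I moved it to the cork pad. The last check put it standing about 1 mm from the pad centre I had measured.
3. **Bars:** I laid all four on the bed. After that, one was found knocked about 2 cm aside, so I pushed it back with the closed fingers.
4. **Straightedge:** I pressed it along the bars' front ends until the force rose to about 18 N against the stop, then let go.
   - Bar front ends lie at x ≈ -4 to -5 mm in the bed frame, against -5 mm nominal, and the bars are square to within about 1°.
   - The straightedge centre is at x ≈ -20 to -21 mm and parallel to within about 0.2°. It spans all the bars.
5. **Lever to far notch:** The grip was measured at (0.544, -0.279), within about 1–2 mm of where the far notch should put it.

The bowl, bottle and wrench were not touched. In the last scene picture the arm was clear of everything.

No check failed. In that last scene view the depth fit picked out only two of the four bars separately, but all four are visible against the stop. The wrist view after I released the straightedge measured all four.

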